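# Load and log the glaze sample rack

### The arm

A 6-joint arm with a two-finger parallel gripper is mounted at the origin on the work surface. World frame = base frame: x ahead of the robot, y to its left, z up, the work surface at z = 0. Lengths are in m, angles in rad, forces in N, time in s.
With the tool pointing down it reaches from about 0.375 to 0.9 m from the base axis. Payload 3.1 kg.
Tool frame: the origin (TCP) lies midway between the tips of the shut fingers; the grasp point (between the pads) lies robot.grip_point_offset behind it (robot.grip_point_offset is the distance from the TCP to the grasp point, in m); z points along the fingers, y is the direction in which the jaws open and shut (so a half turn about z gives the same grasp; the last joint's range is limited). The gripper opens to 87 mm and grips with 3 to 60 N. Pads are 19 mm wide; open, the fingers measure 117 mm over their backs; the gripper's body (75 mm by 190 mm) begins 51 mm behind the grasp point.
Start: joints at [1.103, 0.527, 1.433, -0, 1.181, -0.178], TCP at [0.178, 0.599, 0.223] pointing down, gripper open.
Joint ranges: [-3.08, 3.08], [-0.75, 2.2], [0.22, 2.44], [-1.43, 4.57], [0, 2.65], [-2.85, 2.85]. Speed limits (rad/s): [2.79, 2.79, 3.14, 3.14, 3.14, 3.14].

### API

Orientations are given as a unit quaternion [x, y, z, w].
In Python, from rig import robot, cams, hand_in gives the robot as it stands. The module is installed in compiled form; this text tells all that it offers.
- The arm moves only by the tool send_rows, never from a script. Its argument "steps" is one flat list of numbers, 5 for each row, row after row: the finger opening in m, from 0 to 0.087, then the shift along the tool's x, y, z in m, then the turn about the tool's z in rad. A call has 1 to 8 rows; each row is the pose to reach, as a shift and turn from the pose measured when the call began, along the tool's axes at that moment; what a row does not reach only later rows make up. A row lasts 1/8 s, in which the tool goes at most 62.5 mm and 10.7 degrees, less where a joint would pass 70% of its speed; a pose out of reach is approached as far as the arm can. A call with a gripper value outside its range is refused whole. The fingers move at their own pace and stop on an object; "force" is the grip in N (left out, the last holds). Time passes only in rows, so rows that repeat a pose let the fingers close. It gives the time, the measured TCP pose, the force and the opening at its end, in the units of the state.
- robot.get_obs(): the state, without advancing time (a new reading comes with each control period).
- cams.camera(name): name is "side" or "top" or "wrist"; returns a dict with "color" (480x640x3 uint8, red, green, blue), "range_z" (480x640 float32, m along the optical axis (not along the pixel's ray), 0 where there is no reading), "intrinsics" (3x3 intrinsics, pixels), "extrinsics" (4x4, takes a point from camera to world coordinates). Camera axes: x right, y down, z forward; pixel columns grow to the right and rows downward; lengths in m; the calibration is good to about 2 mm. A picture is of the moment at which its call begins.
- hand_in(): hands the job in, once; it reports no verdict.
The state is a dict: "time": time; "q": joint angles; "joint_velocities": joint speeds; "joint_torque": joint torques, N m; "position": TCP position; "tool_rot": TCP orientation; "ft_force": force on the tool from outside, world axes, zero at the start; "moment": the same for the moment, N m; "grip_width": finger opening in m.
Only numpy, scipy, OpenCV 4.12 (cv2) and the standard library are available. Lean on these libraries where they do the work, as an engineer would, in place of code of your own. Each camera call takes 0.05 s, during which the arm holds its last target.

### The job

Load all the glaze sample cassettes standing about on the table into the sample rack: each goes into the slot with the chip of its own colour, contact button at the chip end, pressed straight down past the spring latch until its foot is flat on the slot floor and the latch has snapped back over it. Only when all are in, take the reader wand from its dock, touch its tip to the steel contact button of each loaded cassette in the order of the row (white, green, blue, amber), and stand the wand back in its dock, tip down. Any of the four cassettes may be missing today (leave its slot empty), one may get knocked aside while you work, and the pots must not be knocked over or pushed about.

Things in the scene. Friction and masses are not known exactly. Their poses are not given: they have to be found in the camera images.
- tile_white_mid (a point): Cassette 'white' (0.17 kg; may be absent): grey foot 110 x 44 x 12 mm (x, y, z) with an upright cream white glazed tile, 10 mm thick in y, from x = -17 to +43 mm of the foot's centre, top 80 mm above the foot's underside. This point: over the foot's centre, 40 mm above its underside. x points away from the contact button, z up. Starts standing on the table.
- tile_white_contact (a point): Top centre of the steel contact button of cassette 'white': an 18 mm disc facing up on the foot's -x end, 38 mm from the foot's centre, its top 15 mm above the foot's underside.
- slot_white (a point): Cream white rack slot: centre of its floor (8 mm above the table), where the centre of the foot's underside goes. x points to the latch end (colour chip at the -x end), y along the row, z up. Inside: 50 mm wide, x from -60 to +57 mm; 45-degree lead-ins along both sides and at the chip end; slots 70 mm apart.
- latch_white (a joint): Cream white slot's spring bolt at its +x end: 0 = sprung out, up to 0.014 m = pushed back. Out, its nose reaches to x = 46 mm of the slot centre, underside 13.5 mm and sloped top 17.5 to 36 mm above the slot floor; thumb tab on top. A foot pressed straight down on the slope (4 to 8 N) pushes it back 9 to 11 mm; it snaps out over the foot's end.
- tile_green_mid (a point): Cassette 'green' (0.17 kg; may be absent): grey foot 110 x 44 x 12 mm (x, y, z) with an upright celadon green glazed tile, 10 mm thick in y, from x = -17 to +43 mm of the foot's centre, top 80 mm above the foot's underside. This point: over the foot's centre, 40 mm above its underside. x points away from the contact button, z up. Starts standing on the table.
- tile_green_contact (a point): Top centre of the steel contact button of cassette 'green': an 18 mm disc facing up on the foot's -x end, 38 mm from the foot's centre, its top 15 mm above the foot's underside.
- slot_green (a point): Celadon green rack slot: centre of its floor (8 mm above the table), where the centre of the foot's underside goes. x points to the latch end (colour chip at the -x end), y along the row, z up. Inside: 50 mm wide, x from -60 to +57 mm; 45-degree lead-ins along both sides and at the chip end; slots 70 mm apart.
- latch_green (a joint): Celadon green slot's spring bolt at its +x end: 0 = sprung out, up to 0.014 m = pushed back. Out, its nose reaches to x = 46 mm of the slot centre, underside 13.5 mm and sloped top 17.5 to 36 mm above the slot floor; thumb tab on top. A foot pressed straight down on the slope (4 to 8 N) pushes it back 9 to 11 mm; it snaps out over the foot's end.
- tile_blue_mid (a point): Cassette 'blue' (0.17 kg; may be absent): grey foot 110 x 44 x 12 mm (x, y, z) with an upright cobalt blue glazed tile, 10 mm thick in y, from x = -17 to +43 mm of the foot's centre, top 80 mm above the foot's underside. This point: over the foot's centre, 40 mm above its underside. x points away from the contact button, z up. Starts standing on the table.
- tile_blue_contact (a point): Top centre of the steel contact button of cassette 'blue': an 18 mm disc facing up on the foot's -x end, 38 mm from the foot's centre, its top 15 mm above the foot's underside.
- slot_blue (a point): Cobalt blue rack slot: centre of its floor (8 mm above the table), where the centre of the foot's underside goes. x points to the latch end (colour chip at the -x end), y along the row, z up. Inside: 50 mm wide, x from -60 to +57 mm; 45-degree lead-ins along both sides and at the chip end; slots 70 mm apart.
- latch_blue (a joint): Cobalt blue slot's spring bolt at its +x end: 0 = sprung out, up to 0.014 m = pushed back. Out, its nose reaches to x = 46 mm of the slot centre, underside 13.5 mm and sloped top 17.5 to 36 mm above the slot floor; thumb tab on top. A foot pressed straight down on the slope (4 to 8 N) pushes it back 9 to 11 mm; it snaps out over the foot's end.
- tile_amber_mid (a point): Cassette 'amber' (0.17 kg; may be absent): grey foot 110 x 44 x 12 mm (x, y, z) with an upright amber brown glazed tile, 10 mm thick in y, from x = -17 to +43 mm of the foot's centre, top 80 mm above the foot's underside. This point: over the foot's centre, 40 mm above its underside. x points away from the contact button, z up. Starts standing on the table.
- tile_amber_contact (a point): Top centre of the steel contact button of cassette 'amber': an 18 mm disc facing up on the foot's -x end, 38 mm from the foot's centre, its top 15 mm above the foot's underside.
- slot_amber (a point): Amber brown rack slot: centre of its floor (8 mm above the table), where the centre of the foot's underside goes. x points to the latch end (colour chip at the -x end), y along the row, z up. Inside: 50 mm wide, x from -60 to +57 mm; 45-degree lead-ins along both sides and at the chip end; slots 70 mm apart.
- latch_amber (a joint): Amber brown slot's spring bolt at its +x end: 0 = sprung out, up to 0.014 m = pushed back. Out, its nose reaches to x = 46 mm of the slot centre, underside 13.5 mm and sloped top 17.5 to 36 mm above the slot floor; thumb tab on top. A foot pressed straight down on the slope (4 to 8 N) pushes it back 9 to 11 mm; it snaps out over the foot's end.
- wand_mid (a point): Reader wand (loose, 0.09 kg): a black round stick 20 mm in diameter and 180 mm long with an orange ring near its top, standing upright in its dock, tip down. This point is at the middle of its length, on its axis; z points up away from the tip.
- wand_tip (a point): The tip of the wand, at the bottom end of its axis: a brass flat of 8 mm that widens over 14 mm to the 20 mm body.
- dock_floor (a point): Wand dock (fixed): a grey block with a square well 24 mm wide and 60 mm deep, open at the top 68 mm above the table. This point is the centre of the well's floor, 8 mm above the table, on which the wand's tip rests.
- cup_a: Bystander: small brown tea cup, 54 mm wide, 42 mm high, among the cassettes; origin at the centre of its underside. Leave alone.
- cup_b: Bystander: dark tea cup, 66 mm wide, 50 mm high, near the robot; origin at the centre of its underside. Leave alone.
- bowl_c: Bystander: honey-coloured bowl, 90 mm wide, 45 mm high, right, near the robot; origin at the centre of its underside. Leave alone.
- cup_d: Bystander: plum-coloured cup, 84 mm wide, 95 mm high, left of the rack; origin at the centre of its underside. Leave alone.
- cup_g: Bystander: red-brown cup, 70 mm wide, 60 mm high, at the right; origin at the centre of its underside. Leave alone.
Things that resemble listed ones, but are neither listed nor needed, are in the scene too. Leave any yellow look-alike of the part that bears tile_amber_mid alone.

How it is judged:
By the outcome, as a careful person would: the job done as asked, in the order asked, and still so for the second after the job is handed in, with the robot touching nothing.
Of tile_white, tile_green, tile_blue, tile_amber only 3 to 4 are there at a start; the rules pass over those that are not, and their reading is None.
At some moment in a run one of tile_white, tile_green, tile_blue, tile_amber may be knocked a few centimetres aside while the robot is not near it.
It also fails if it takes over 208 s, if anything falls off the work surface, if the arm or the gripper's body presses on something with over 40 N, if the wrist force passes 120 N, or if a joint passes its speed limit or range.

## Working session

There is one attempt and no reset: what is moved stays moved. The work goes in short steps, Python scripts to look and compute and a tool call to move; the robot and the scene stay as the last step left them, time stands still between calls to the robot, and variables do not carry over. Pictures are saved under pics/ and viewed, and the job is handed in when it is done.

Besides the shell and the picture viewer there is one more tool, called after "Request:" as a command line: name --argument value ..., lists and objects as JSON in quotes. send_rows: Moves the arm, as the interface text tells. Its arguments: {"type":"object","properties":{"steps":{"type":"array","items":{"type":"number"}},"force":{"type":"number"}},"required":["steps"]}

```bash
ls; mkdir -p pics; cat > h.py <<'E'
import numpy as np, cv2
from rig import robot, cams
def snap(name,fn):
    c=cams.camera(name); cv2.imwrite(fn,cv2.cvtColor(c["color"],cv2.COLOR_RGB2BGR)); np.savez(fn.replace('.png','.npz'),**c); return c
def ld(fn): return dict(np.load(fn))
def proj(c,P):
    T=np.linalg.inv(c["extrinsics"]); p=T[:3,:3]@np.asarray(P,float)+T[:3,3]; K=c["intrinsics"]; return (K@p/p[2])[:2]
def ray(c,u,v,z):
    d=c["extrinsics"][:3,:3]@np.linalg.inv(c["intrinsics"])@np.array([u,v,1.]); o=c["extrinsics"][:3,3]
    return o+d*(z-o[2])/d[2]
def pt(c,u,v):
    z=c["range_z"][int(v),int(u)]; p=np.linalg.inv(c["intrinsics"])@np.array([u,v,1.])*z
    return c["extrinsics"][:3,:3]@p+c["extrinsics"][:3,3]
def cloud(c):
    v,u=np.mgrid[0:480,0:640]; z=c["range_z"]; K=c["intrinsics"]
    p=np.stack([(u-K[0,2])/K[0,0]*z,(v-K[1,2])/K[1,1]*z,z],-1)
    return p@c["extrinsics"][:3,:3].T+c["extrinsics"][:3,3]
E
python3 - <<'E'
from h import *
for n in ("top","side","wrist"):
    c=snap(n,f"pics/{n}0.png"); print(n,c["extrinsics"].round(3).tolist(),c["intrinsics"].tolist())
o=robot.get_obs(); print(o, robot.grip_point_offset)
E
```

```text
pics
top [[-0.026, -0.997, 0.067, 0.322], [-1.0, 0.025, -0.017, 0.016], [0.015, -0.068, -0.998, 1.307], [0.0, 0.0, 0.0, 1.0]] [[573.477966837902, 0.0, 316.852168732594], [0.0, 573.477966837902, 239.16301311460867], [0.0, 0.0, 1.0]]
side [[0.811, -0.354, 0.466, -0.14], [-0.585, -0.47, 0.661, -0.73], [-0.015, -0.809, -0.588, 0.772], [0.0, 0.0, 0.0, 1.0]] [[521.3173975950898, 0.0, 321.4280965117198], [0.0, 521.3173975950898, 243.10354734513572], [0.0, 0.0, 1.0]]
wrist [[0.284, 0.927, 0.247, 0.111], [0.959, -0.274, -0.076, 0.618], [-0.003, 0.258, -0.966, 0.384], [0.0, 0.0, 0.0, 1.0]] [[391.38427831820263, 0.0, 320.2826391026124], [0.0, 391.38427831820263, 241.36777108970176], [0.0, 0.0, 1.0]]
{'time': 0.15, 'q': array([ 1.10350154e+00,  5.28300066e-01,  1.43357127e+00, -2.07432578e-05,
        1.18140548e+00, -1.78485126e-01]), 'joint_velocities': array([-0.0008821 , -0.00390501, -0.00326329, -0.00176678,  0.00020618,
        0.00042089]), 'joint_torque': array([ 1.18733014e-04, -4.40431881e+01, -1.76842564e+01,  6.33257953e-02,
        5.52691275e-02, -9.42471547e-05]), 'position': array([0.17772552, 0.59862829, 0.22177896]), 'tool_rot': array([ 1.43899527e-01,  9.89591945e-01, -8.01606243e-04, -2.58102711e-04]), 'ft_force': array([-0.69390482, -0.54969783,  0.05130035]), 'moment': array([0.03300307, 0.00403633, 0.04318552]), 'grip_width': 0.08680443828966039} 0.0187
```

View pics/top0.png

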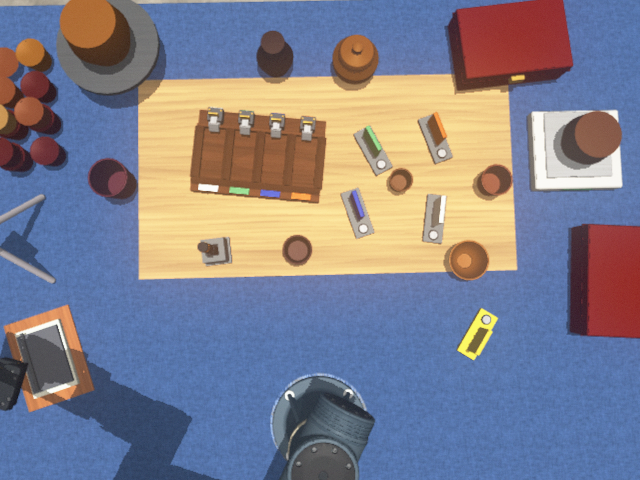

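View pics/side0.png

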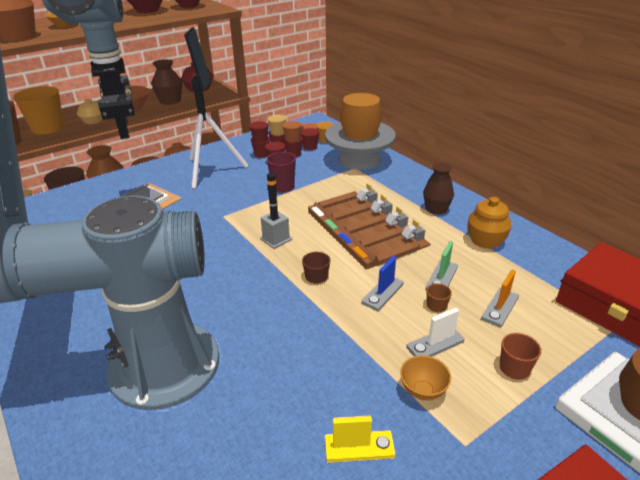

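View pics/wrist0.png

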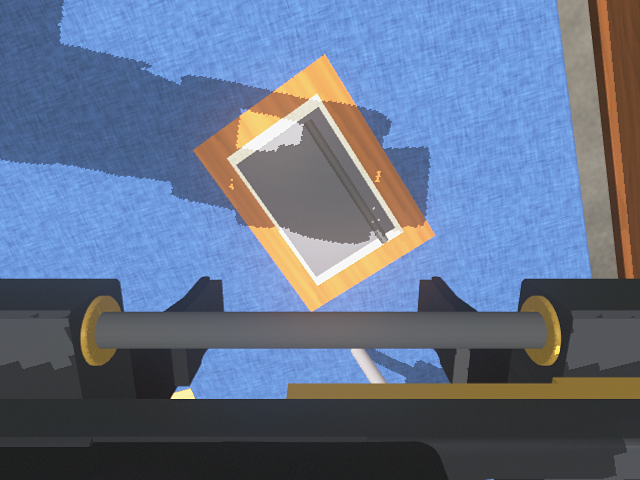

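```bash
python3 - <<'E'
from h import *
c=ld("pics/top0.npz"); P=cloud(c)
im=cv2.cvtColor(c["color"],cv2.COLOR_RGB2BGR)
a=cv2.resize(im[90:275,185:345],None,fx=3.2,fy=3.2,interpolation=cv2.INTER_CUBIC); cv2.imwrite("pics/rack.png",a)
a=cv2.resize(im[100:250,335:465],None,fx=4,fy=4,interpolation=cv2.INTER_CUBIC); cv2.imwrite("pics/cas.png",a)
for u,v in [(300,100),(383,167),(441,153),(363,228),(433,235),(400,230),(208,248),(215,165),(297,250)]:
    print(u,v,pt(c,u,v).round(4))
E
```

```text
300 100 [0.7322 0.0244 0.0086]
383 167 [ 0.569  -0.1603  0.0224]
441 153 [ 0.6001 -0.2958  0.0134]
363 228 [ 0.4316 -0.111   0.0179]
433 235 [ 0.4119 -0.2691  0.0171]
400 230 [ 0.4264 -0.1973  0.0011]
208 248 [0.3862 0.2117 0.1741]
215 165 [0.5849 0.2218 0.0094]
297 250 [0.3862 0.0394 0.0063]
```

View pics/rack.png

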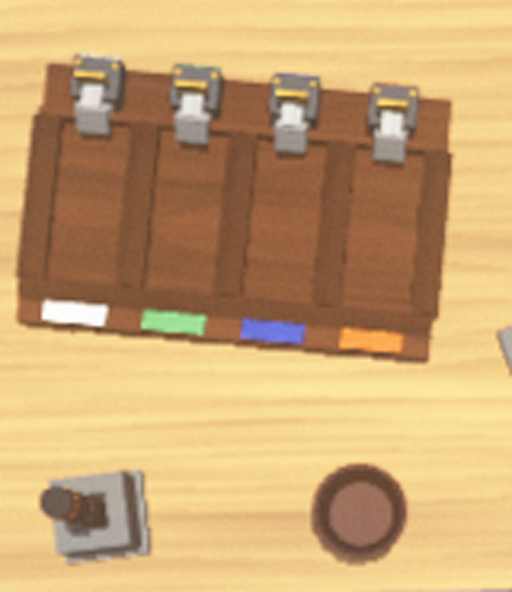

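View pics/cas.png

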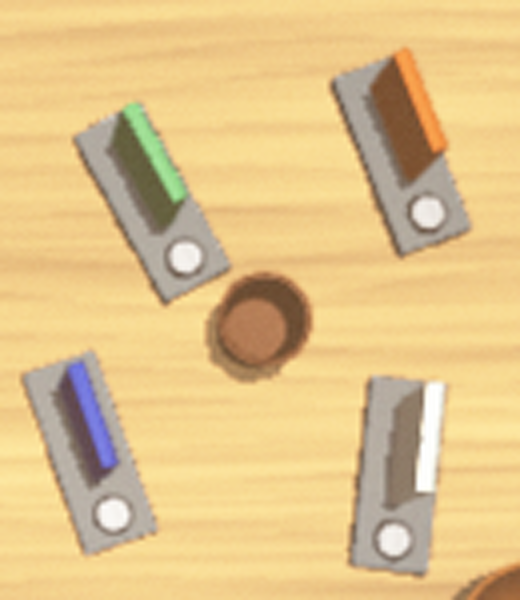

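```bash
cat > meas.py <<'E'
from h import *
import sys
HS={'green':((45,70),(60,255)),'blue':((108,128),(120,255)),'amber':((8,17),(200,255)),}
def tilemask(hsv,col):
    if col=='white': m=cv2.inRange(hsv,(0,0,225),(180,50,255))
    elif col=='green': m=cv2.inRange(hsv,(45,60,60),(75,255,255))
    elif col=='blue': m=cv2.inRange(hsv,(112,150,60),(128,255,255))
    else: m=cv2.inRange(hsv,(8,190,150),(17,255,255))
    return m
def blobs(m,amin=15):
    n,l,s,ce=cv2.connectedComponentsWithStats(m)
    return [(s[i,4],ce[i].round(2).tolist(),s[i,:4].tolist()) for i in range(1,n) if s[i,4]>=amin]
if __name__=="__main__":
    for f,roi in (("top0",(335,100,500,260)),("side0",(300,200,560,400))):
        c=ld(f"pics/{f}.npz"); hsv=cv2.cvtColor(c["color"],cv2.COLOR_RGB2HSV)
        k=np.zeros((480,640),np.uint8); k[roi[1]:roi[3],roi[0]:roi[2]]=255
        for col in ('white','green','blue','amber'):
            print(f,col,blobs(tilemask(hsv,col)&k))
        m=cv2.inRange(hsv,(0,0,95),(180,40,220))&k
        print('grey',blobs(m,60))
E
python3 meas.py
```

```text
top0 white [(np.int32(32), [441.5, 152.5], [439, 150, 6, 6]), (np.int32(41), [381.0, 163.76], [378, 161, 7, 7]), (np.int32(126), [442.05, 208.84], [439, 195, 7, 28]), (np.int32(42), [362.93, 228.19], [360, 225, 7, 7]), (np.int32(38), [433.0, 234.5], [430, 232, 7, 6])]
top0 green [(np.int32(117), [373.32, 137.67], [366, 126, 16, 25])]
top0 blue []
top0 amber []
grey [(np.int32(417), [434.24, 141.93], [419, 115, 33, 48]), (np.int32(433), [372.56, 154.4], [354, 129, 38, 46]), (np.int32(532), [356.99, 214.73], [341, 188, 33, 50]), (np.int32(451), [431.45, 222.06], [423, 194, 20, 49])]
side0 white [(np.int32(48), [317.29, 210.85], [312, 207, 11, 9]), (np.int32(127), [444.94, 313.76], [432, 307, 27, 14])]
side0 green [(np.int32(60), [330.63, 223.65], [325, 219, 12, 10]), (np.int32(247), [445.15, 259.47], [439, 241, 14, 38])]
side0 blue [(np.int32(47), [345.06, 237.72], [340, 233, 11, 10]), (np.int32(374), [386.4, 274.7], [378, 257, 18, 37])]
side0 amber [(np.int32(35), [491.83, 203.23], [485, 200, 17, 8]), (np.int32(104), [493.03, 214.71], [478, 206, 30, 13]), (np.int32(361), [490.98, 225.3], [470, 217, 41, 16]), (np.int32(39), [360.54, 252.26], [353, 246, 14, 12]), (np.int32(224), [505.08, 290.2], [497, 270, 18, 39]), (np.int32(48), [418.31, 362.27], [413, 357, 13, 14]), (np.int32(113), [407.66, 372.49], [402, 359, 13, 28]), (np.int32(18), [433.89, 363.89], [431, 360, 6, 8]), (np.int32(92), [436.62, 372.97], [426, 362, 17, 25]), (np.int32(45), [434.8, 386.93], [431, 379, 12, 14])]
grey [(np.int32(155), [379.23, 205.39], [371, 200, 21, 13]), (np.int32(166), [394.57, 217.9], [386, 212, 22, 13]), (np.int32(173), [410.84, 231.27], [402, 225, 22, 14]), (np.int32(342), [442.56, 274.51], [426, 260, 32, 27]), (np.int32(522), [381.19, 295.25], [362, 278, 41, 33]), (np.int32(610), [498.93, 309.48], [482, 289, 37, 38]), (np.int32(1269), [437.81, 337.05], [407, 312, 57, 44])]
```

```bash
python3 - <<'E'
from h import *
c=ld("pics/top0.npz"); s=ld("pics/side0.npz"); hsv=cv2.cvtColor(c["color"],cv2.COLOR_RGB2HSV)
from meas import blobs
def sub(m,r):
    k=np.zeros((480,640),np.uint8); k[r[1]:r[3],r[0]:r[2]]=255; return m&k
bl=sub(cv2.inRange(hsv,(105,130,120),(135,255,255)),(335,180,380,245)); am=sub(cv2.inRange(hsv,(5,170,180),(18,255,255)),(415,100,460,165))
print(blobs(bl),blobs(am))
T={'white':(442.05,208.84),'green':(373.5,138.5)}
T['blue']=max(blobs(bl))[1]; T['amber']=max(blobs(am))[1]
B={'white':(433,234.5),'green':(381,163.8),'blue':(362.9,228.2),'amber':(441.5,152.8)}
B['green']=(381.,163.8)
for k in T:
    t=ray(c,*T[k],.08); b=ray(c,*B[k],.015); d=t-b
    print(k,'tile',t.round(4),'but',b.round(4),'L',np.hypot(*d[:2]).round(4),'yaw',np.degrees(np.arctan2(d[1],d[0])).round(1))
# chips / latches / dock
chips=blobs(sub(cv2.inRange(hsv,(0,0,225),(180,50,255)),(190,180,330,210)),8)+blobs(sub(cv2.inRange(hsv,(45,60,60),(75,255,255)),(190,180,330,210)),8)+blobs(sub(cv2.inRange(hsv,(105,130,120),(135,255,255)),(190,180,330,210)),8)+blobs(sub(cv2.inRange(hsv,(5,190,200),(18,255,255)),(190,180,330,210)),8)
for a in chips: print('chip',a,ray(c,*a[1],.03).round(4), pt(c,*a[1]).round(4))
P=cloud(c)
for y in np.arange(.26,-.02,-.01):
    m=(abs(P[...,1]-y)<.006)&(abs(P[...,0]-.6)<.03)&(P[...,2]<.3); print(round(y,3),np.percentile(P[...,2][m],[20,50,80]).round(4),end=' ')
E
```

```text
[] [(np.int32(99), [439.59, 124.82], [434, 112, 12, 26])]Traceback (most recent call last):
  File "<stdin>", line 9, in <module>
ValueError: max() iterable argument is empty
```

```bash
python3 - <<'E'
from h import *
c=ld("pics/top0.npz"); s=ld("pics/side0.npz"); hsv=cv2.cvtColor(c["color"],cv2.COLOR_RGB2HSV)
from meas import blobs
print(hsv[205,350:366].tolist())
def sub(m,r):
    k=np.zeros((480,640),np.uint8); k[r[1]:r[3],r[0]:r[2]]=255; return m&k
blm=cv2.inRange(hsv,(105,100,150),(135,255,255))
bl=sub(blm,(335,180,380,245)); am=sub(cv2.inRange(hsv,(5,170,180),(18,255,255)),(415,100,460,165))
print(blobs(bl),blobs(am))
T={'white':(442.05,208.84),'green':(373.5,138.5)}
T['blue']=max(blobs(bl,5))[1]; T['amber']=max(blobs(am))[1]
B={'white':(433,234.5),'green':(381.,163.8),'blue':(362.9,228.2),'amber':(441.5,152.8)}
for k in T:
    t=ray(c,*T[k],.08); b=ray(c,*B[k],.015); d=t-b
    print(k,'tile',t.round(4),'but',b.round(4),'L',np.hypot(*d[:2]).round(4),'yaw',np.degrees(np.arctan2(d[1],d[0])).round(1))
chips=blobs(sub(cv2.inRange(hsv,(0,0,225),(180,50,255)),(190,180,330,210)),8)+blobs(sub(cv2.inRange(hsv,(45,60,60),(75,255,255)),(190,180,330,210)),8)+blobs(sub(blm,(190,180,330,210)),8)+blobs(sub(cv2.inRange(hsv,(5,190,200),(18,255,255)),(190,180,330,210)),8)
for a in chips: print('chip',a,ray(c,*a[1],.03).round(4), pt(c,*a[1]).round(4))
E
```

```text
[[15, 38, 149], [15, 63, 125], [7, 47, 114], [172, 58, 102], [173, 61, 100], [170, 64, 96], [128, 98, 140], [120, 112, 209], [119, 118, 225], [119, 120, 221], [121, 121, 202], [129, 36, 168], [17, 26, 179], [16, 27, 182], [16, 52, 198], [18, 95, 236]]
[(np.int32(102), [357.57, 203.35], [352, 191, 12, 26])] [(np.int32(99), [439.59, 124.82], [434, 112, 12, 26])]
white tile [ 0.4637 -0.2771  0.08  ] but [ 0.4132 -0.2696  0.015 ] L 0.051 yaw -8.4
green tile [ 0.621  -0.1338  0.08  ] but [ 0.5779 -0.157   0.015 ] L 0.0489 yaw 28.3
blue tile [ 0.4799 -0.0948  0.08  ] but [ 0.4314 -0.111   0.015 ] L 0.0512 yaw 18.5
amber tile [ 0.6481 -0.2792  0.08  ] but [ 0.6002 -0.2966  0.015 ] L 0.0509 yaw 20.0
chip (np.int32(113), [207.6, 187.62], [198, 184, 20, 8]) [0.5298 0.2358 0.03  ] [0.5312 0.2372 0.0216]
chip (np.int32(115), [238.79, 190.28], [229, 187, 20, 8]) [0.5222 0.1662 0.03  ] [0.523  0.1668 0.0246]
chip (np.int32(109), [269.67, 193.23], [260, 190, 20, 7]) [0.5139 0.0972 0.03  ] [0.5145 0.0975 0.026 ]
```

```bash
cat >> h.py <<'E'
from scipy.spatial.transform import Rotation as Rn
def go(*tg):
    """tg: (x,y,z,yawdeg of tool x) list; prints shift in the tool frame now"""
    o=robot.get_obs(); R=Rn.from_quat(o["tool_rot"]).as_matrix(); p=o["position"]
    y0=np.degrees(np.arctan2(R[1,0],R[0,0]))
    print("t",round(o["time"],2),"pos",p.round(4),"yaw",y0.round(2),"tilt",R[:,2].round(4),"F",o["ft_force"].round(2),"w",round(o["grip_width"],4),"q",o["q"].round(2))
    for t in tg:
        d=R.T@(np.array(t[:3])-p); a=-np.radians((t[3]-y0+180)%360-180)
        print("  ->",t,"d",d.round(4),"turn",a.round(4))
E
python3 -c "
from h import *
go((.66,.13,.30,173.7))"
```

```text
t 0.15 pos [0.1777 0.5986 0.2218] yaw 163.45 tilt [-7.0e-04 -1.5e-03 -1.0e+00] F [-0.69 -0.55  0.05] w 0.0868 q [ 1.1   0.53  1.43 -0.    1.18 -0.18]
  -> (0.66, 0.13, 0.3, 173.7) d [-0.5957 -0.312  -0.0779] turn -0.1788
```

Request:
send_rows --steps '[0.087,-0.04,-0.02,-0.02,-0.02,0.087,-0.09,-0.047,-0.04,-0.04,0.087,-0.14,-0.073,-0.06,-0.06,0.087,-0.19,-0.1,-0.078,-0.08,0.087,-0.24,-0.126,-0.078,-0.1,0.087,-0.29,-0.152,-0.078,-0.12,0.087,-0.34,-0.178,-0.078,-0.14,0.087,-0.39,-0.204,-0.078,-0.16]'

```text
time: 1.15
position: [0.4945, 0.2907, 0.2998]
tool_rot: [0.064, 0.998, -0.001, -0.001]
ft_force: [-0.1, -0.0, -0.3]
grip_width: 0.0869
```

```bash
python3 -c "
from h import *
go((.66,.13,.30,173.7))"
```

```text
t 1.15 pos [0.4945 0.2907 0.2998] yaw 172.65 tilt [-0.0011 -0.0014 -1.    ] F [-0.14 -0.02 -0.33] w 0.0869 q [ 0.34  0.38  1.47 -0.    1.3  -1.11]
  -> (0.66, 0.13, 0.3, 173.7) d [-1.847e-01 -1.382e-01 -1.000e-04] turn -0.0183
```

Request:
send_rows --steps '[0.087,-0.04,-0.03,0,0,0.087,-0.085,-0.063,0,-0.01,0.087,-0.13,-0.097,0,-0.018,0.087,-0.165,-0.124,0,-0.018,0.087,-0.185,-0.138,0,-0.018,0.087,-0.185,-0.138,0,-0.018]'

```text
time: 1.9
position: [0.6611, 0.1285, 0.2989]
tool_rot: [0.056, 0.998, -0.001, -0.001]
ft_force: [-0.6, 0.6, 0.3]
grip_width: 0.0868
```

```bash
python3 -c "
from h import *
c=snap('wrist','pics/w1.png')
go((.66,.13,.30,173.7))
print(c['extrinsics'].round(4))"
```

```text
t 1.95 pos [0.6599 0.1298 0.299 ] yaw 173.61 tilt [-3.1e-03 -9.0e-04 -1.0e+00] F [0.41 0.08 0.76] w 0.0869 q [ 0.03  0.53  1.21 -0.    1.41 -1.43]
  -> (0.66, 0.13, 0.3, 173.7) d [-0.0001  0.0002 -0.001 ] turn -0.0015
[[ 0.112   0.9606  0.2544  0.5921]
 [ 0.9937 -0.1074 -0.0317  0.1363]
 [-0.0031  0.2563 -0.9666  0.4614]
 [ 0.      0.      0.      1.    ]]
```

View pics/w1.png

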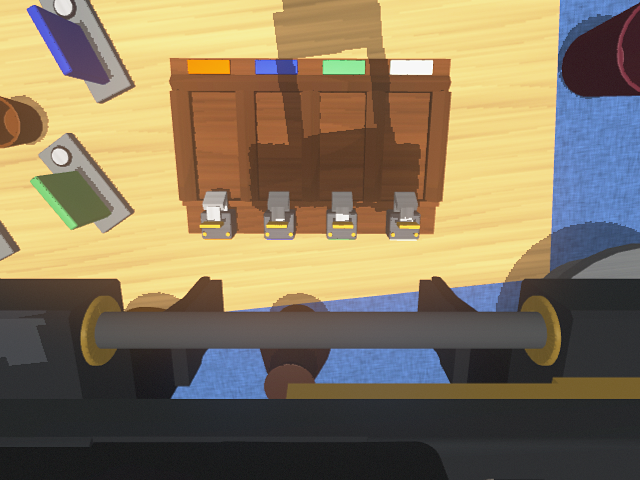

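```bash
python3 - <<'E'
from h import *
c=ld("pics/w1.npz"); im=cv2.cvtColor(c["color"],cv2.COLOR_RGB2BGR)
a=im[50:245,160:455]; a=cv2.resize(a,None,fx=2.7,fy=2.7,interpolation=cv2.INTER_CUBIC); a=cv2.convertScaleAbs(a,alpha=1.5,beta=10); cv2.imwrite("pics/w1c.png",a)
P=cloud(c)
# express in rack frame approx: origin mean chip
th=np.radians(-6.3); R=np.array([[np.cos(th),np.sin(th)],[-np.sin(th),np.cos(th)]])
q=(P[...,:2]-np.array([.5222,.1662]))@R.T
np.set_printoptions(linewidth=200,suppress=True)
m0=P[...,2]<.2
print('along x through each slot center: z profile')
for yc in (.07,0,-.07,-.14):
    print(yc,[ (round(x,3),round(float(np.median(P[...,2][m0&(abs(q[...,0]-x)<.002)&(abs(q[...,1]-yc)<.006)]))*1000,1)) for x in np.arange(-.02,.17,.004) if (m0&(abs(q[...,0]-x)<.002)&(abs(q[...,1]-yc)<.006)).any()])
print('across y')
for xc in (.05,.07):
    print([ (round(x,3),round(float(np.median(P[...,2][m0&(abs(q[...,1]-x)<.0015)&(abs(q[...,0]-xc)<.01)]))*1000,1)) for x in np.arange(-.19,.12,.003)])
E
```

```text
along x through each slot center: z profile
0.07 [(np.float64(-0.02), 0.7), (np.float64(-0.016), 0.8), (np.float64(-0.012), 0.9), (np.float64(-0.004), 23.5), (np.float64(0.0), 23.8), (np.float64(0.004), 24.1), (np.float64(0.008), 23.7), (np.float64(0.012), 22.7), (np.float64(0.016), 26.6), (np.float64(0.02), 25.3), (np.float64(0.024), 20.4), (np.float64(0.028), 8.1), (np.float64(0.032), 8.3), (np.float64(0.036), 8.4), (np.float64(0.04), 7.9), (np.float64(0.044), 8.3), (np.float64(0.048), 8.1), (np.float64(0.052), 8.0), (np.float64(0.056), 7.9), (np.float64(0.06), 7.7), (np.float64(0.064), 7.9), (np.float64(0.068), 8.1), (np.float64(0.072), 8.4), (np.float64(0.076), 8.4), (np.float64(0.08), 8.1), (np.float64(0.084), 7.8), (np.float64(0.088), 8.2), (np.float64(0.092), 8.2), (np.float64(0.096), 8.2), (np.float64(0.1), 8.5), (np.float64(0.104), 8.3), (np.float64(0.108), 8.3), (np.float64(0.112), 8.0), (np.float64(0.116), 8.4), (np.float64(0.12), 8.0), (np.float64(0.124), 7.9), (np.float64(0.128), 8.5), (np.float64(0.132), 17.7), (np.float64(0.136), 33.7), (np.float64(0.14), 40.9), (np.fl
[... 6115 characters left out ...]
), 8.2), (np.float64(0.053), 8.2), (np.float64(0.056), 8.1), (np.float64(0.059), 8.2), (np.float64(0.062), 8.1), (np.float64(0.065), 7.9), (np.float64(0.068), 8.0), (np.float64(0.071), 8.0), (np.float64(0.074), 8.2), (np.float64(0.077), 8.0), (np.float64(0.08), 8.3), (np.float64(0.083), 8.0), (np.float64(0.086), 8.1), (np.float64(0.089), 8.0), (np.float64(0.092), 7.7), (np.float64(0.095), 11.3), (np.float64(0.098), 20.4), (np.float64(0.101), 23.0), (np.float64(0.104), 26.1), (np.float64(0.107), 26.8), (np.float64(0.11), 23.9), (np.float64(0.113), 20.5), (np.float64(0.116), 18.5), (np.float64(0.119), nan)]
  return _methods._mean(a, axis=axis, dtype=dtype,
  ret = ret.dtype.type(ret / rcount)
```

View pics/w1c.png

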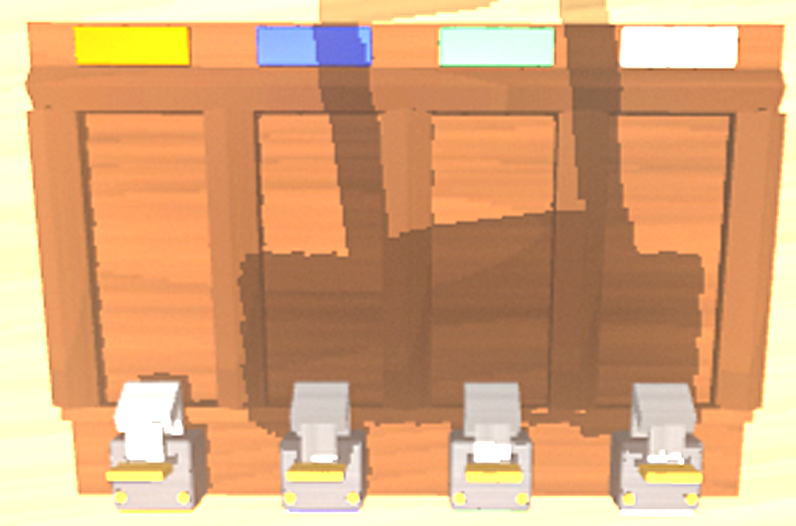

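```bash
cat > rack.py <<'E'
from h import *
def rack(c,th=np.radians(-6.6),o=np.array([.5222,.1662])):
    P=cloud(c); R=np.array([[np.cos(th),np.sin(th)],[-np.sin(th),np.cos(th)]])
    q=(P[...,:2]-o)@R.T; z=P[...,2]
    # wall ridges: z>20 strips centroid vs x
    out=[]
    for yr in (.1055,.0355,-.0345,-.1045,-.1745):
        xs=np.arange(.04,.116,.01); ys=[]
        for x in xs:
            m=(abs(q[...,0]-x)<.005)&(abs(q[...,1]-yr)<.012)&(z>.0215)&(z<.04)
            ys.append((q[...,1][m].min()+q[...,1][m].max())/2 if m.any() else np.nan)
        ok=~np.isnan(ys); f=np.polyfit(xs[ok],np.array(ys)[ok],1); out.append((np.degrees(np.arctan(f[0])),np.polyval(f,.085)))
    print('ridges slopedeg,y',np.round(out,4).tolist())
    for yc in (.07,0,-.07,-.14):
        m=(abs(q[...,1]-yc)<.006)&(z>.028)&(z<.041)&(abs(q[...,0]-.135)<.01)
        A=np.c_[z[m]-.0345,np.ones(m.sum())]; s=np.linalg.lstsq(A,q[...,0][m],rcond=None)[0]
        m2=(abs(q[...,1]-yc)<.018)&(z>.021)&(z<.026)&(abs(q[...,0]-.02)<.006)&(q[...,0]>.017)
        s2=np.median(q[...,0][m2]+z[m2])
        print('latch slope x at z34.5',s[1].round(4),'slope',s[0].round(2),m.sum(),'leadin x+z',s2.round(4))
if __name__=="__main__": rack(ld("pics/w1.npz"))
E
python3 rack.py
```

```text
ridges slopedeg,y [[0.5514, 0.1054], [0.34, 0.0358], [0.0515, -0.0342], [0.3498, -0.1038], [-0.1372, -0.1736]]
latch slope x at z34.5 0.136 slope 0.62 96 leadin x+z 0.0451
latch slope x at z34.5 0.1363 slope 0.6 99 leadin x+z 0.0453
latch slope x at z34.5 0.1362 slope 0.59 101 leadin x+z 0.0453
latch slope x at z34.5 0.136 slope 0.59 92 leadin x+z 0.0453
```

```bash
python3 -c "
from h import *
go((.64,-.18,.30,173.5))"
```

```text
t 1.95 pos [0.6599 0.1298 0.299 ] yaw 173.61 tilt [-3.1e-03 -9.0e-04 -1.0e+00] F [0.41 0.08 0.76] w 0.0869 q [ 0.03  0.53  1.21 -0.    1.41 -1.43]
  -> (0.64, -0.18, 0.3, 173.5) d [-0.0147 -0.3101 -0.0006] turn 0.002
```

Request:
send_rows --steps '[0.087,-0.003,-0.04,0,0,0.087,-0.006,-0.09,0,0,0.087,-0.008,-0.14,0,0,0.087,-0.01,-0.19,0,0,0.087,-0.012,-0.24,0,0,0.087,-0.015,-0.285,0,0,0.087,-0.015,-0.31,0,0,0.087,-0.015,-0.31,0,0]'

```text
time: 2.95
position: [0.6398, -0.18, 0.2993]
tool_rot: [0.056, 0.998, -0.0, -0.002]
ft_force: [0.3, 1.0, 0.6]
grip_width: 0.0871
```

```bash
python3 -c "
from h import *
c=snap('wrist','pics/w2.png')
go((.66,.13,.30,173.7))"
```

```text
t 3.0 pos [ 0.64   -0.1786  0.2993] yaw 173.61 tilt [-3.5e-03  7.0e-04 -1.0e+00] F [ 0.37  0.54 -0.38] w 0.0871 q [-0.44  0.52  1.23 -0.    1.4  -1.9 ]
  -> (0.66, 0.13, 0.3, 173.7) d [ 0.0145  0.3089 -0.0005] turn -0.0015
```

View pics/w2.png

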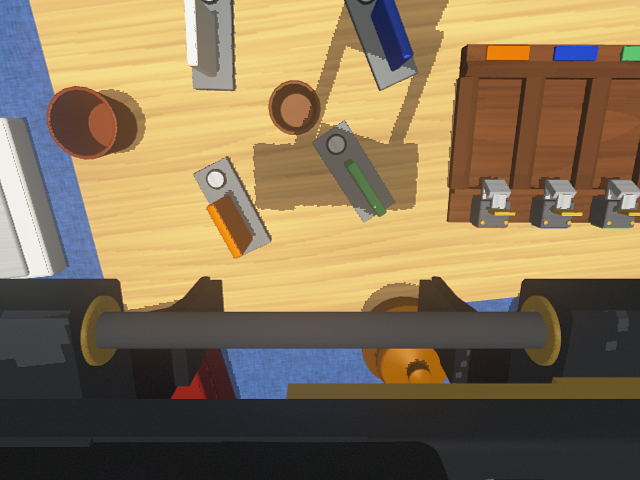

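```bash
cat > cas.py <<'E'
from h import *
def cas(c,xy,verbose=True):
    """xy approx tile centre. returns foot centre, yaw, from tile-top + foot points"""
    P=cloud(c); z=P[...,2]; near=np.hypot(P[...,0]-xy[0],P[...,1]-xy[1])<.11
    t=near&(z>.074)&(z<.09)&(np.hypot(P[...,0]-xy[0],P[...,1]-xy[1])<.05)
    rt=cv2.minAreaRect((P[t][:,:2]*1000).astype(np.float32))
    f=near&(z>.008)&(z<.017); n,l,s,ce=cv2.connectedComponentsWithStats(f.astype(np.uint8))
    # component nearest
    i=1+np.argmax(s[1:,4]); 
    best=None
    for k in range(1,n):
        if s[k,4]<60: continue
        d=np.hypot(*(P[l==k][:,:2].mean(0)-xy)); 
        if best is None or d<best[0]: best=(d,k)
    F=P[l==best[1]]; rf=cv2.minAreaRect((F[:,:2]*1000).astype(np.float32))
    print('tile top n',t.sum(),'z',np.median(z[t]).round(4) if t.any() else None,'rect',np.round(rt[0],1),np.round(rt[1],1),round(rt[2],1))
    print('foot n',len(F),'z',np.median(F[:,2]).round(4),'rect',np.round(rf[0],1),np.round(rf[1],1),round(rf[2],1))
if __name__=="__main__":
    import sys
    c=ld(sys.argv[1])
    for a in sys.argv[2:]:
        print(a); cas(c,np.array([float(v) for v in a.split(',')]))
E
python3 cas.py pics/w2.npz .621,-.134 .648,-.279
python3 - <<'E'
from h import *
c=ld("pics/w2.npz"); g=cv2.cvtColor(c["color"],cv2.COLOR_RGB2HSV)
m=cv2.inRange(g,(0,0,90),(180,45,255)); 
a=cv2.cvtColor(c["color"],cv2.COLOR_RGB2BGR)[70:280,170:420]; cv2.imwrite("pics/w2c.png",cv2.resize(a,None,fx=2.8,fy=2.8,interpolation=cv2.INTER_CUBIC))
E
```

```text
.621,-.134
tile top n 631 z 0.0801 rect [ 624.6 -133.1] [60.2 10. ] 27.2
foot n 3080 z 0.0123 rect [ 613.  -139.2] [109.8  44. ] 27.1
.648,-.279
tile top n 647 z 0.0802 rect [ 650.1 -279.1] [59.7 10.6] 19.7
foot n 2369 z 0.0126 rect [ 637.8 -283.4] [109.8  44.4] 19.4
```

View pics/w2c.png

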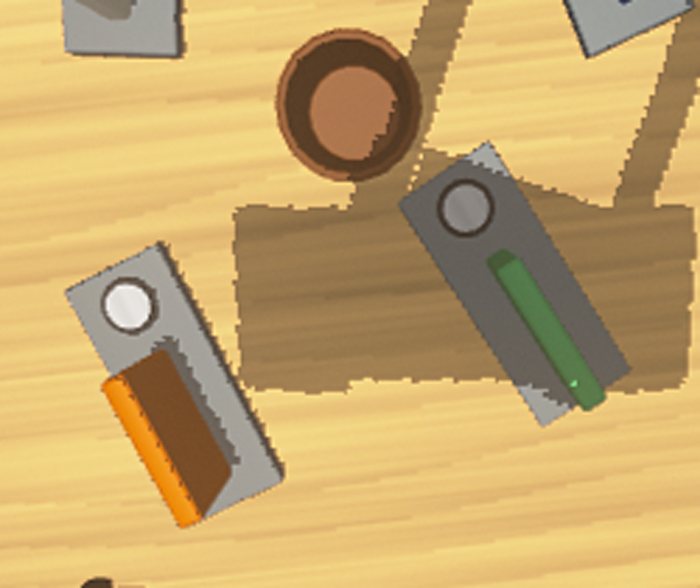

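```bash
python3 -c "
from h import *
go((.622,-.1346,.15,207.1))"
```

```text
t 3.0 pos [ 0.64   -0.1786  0.2993] yaw 173.61 tilt [-3.5e-03  7.0e-04 -1.0e+00] F [ 0.37  0.54 -0.38] w 0.0871 q [-0.44  0.52  1.23 -0.    1.4  -1.9 ]
  -> (0.622, -0.1346, 0.15, 207.1) d [0.0223 0.0417 0.1494] turn -0.5845
```

Request:
send_rows --steps '[0.06,0.005,0.01,0.03,-0.15,0.05,0.012,0.02,0.06,-0.3,0.05,0.018,0.03,0.09,-0.45,0.05,0.022,0.042,0.12,-0.585,0.05,0.022,0.042,0.14,-0.585,0.05,0.022,0.042,0.149,-0.585,0.05,0.022,0.042,0.149,-0.585]' --force 40

```text
time: 3.88
position: [0.6223, -0.133, 0.1502]
tool_rot: [-0.235, 0.972, 0.001, -0.002]
ft_force: [0.4, 0.0, -0.3]
grip_width: 0.0501
```

```bash
python3 -c "
from h import *
go((.622,-.1346,.032,207.1))"
```

```text
t 3.88 pos [ 0.6223 -0.133   0.1502] yaw -152.79 tilt [-0.0042  0.0014 -1.    ] F [ 0.37  0.05 -0.27] w 0.0501 q [-0.39  0.63  1.47 -0.    1.05 -2.43]
  -> (0.622, -0.1346, 0.032, 207.1) d [ 0.0007 -0.0017  0.1182] turn 0.0019
```

Request:
send_rows --steps '[0.05,0.001,-0.002,0.03,0,0.05,0.001,-0.002,0.06,0,0.05,0.001,-0.002,0.09,0,0.05,0.001,-0.002,0.11,0,0.05,0.001,-0.002,0.118,0,0.05,0.001,-0.002,0.118,0,0.0,0.001,-0.002,0.118,0,0.0,0.001,-0.002,0.118,0]'

```text
time: 4.88
position: [0.6225, -0.1353, 0.0333]
tool_rot: [-0.235, 0.972, 0.001, -0.001]
ft_force: [0.0, -0.4, -0.3]
grip_width: 0.0371
```

Request:
send_rows --steps '[0,0,0,0,0,0,0,0,0,0,0,0,0,0,0]'

```text
time: 5.25
position: [0.6221, -0.1348, 0.0333]
tool_rot: [-0.235, 0.972, 0.001, -0.001]
ft_force: [-0.6, 2.3, 3.6]
grip_width: 0.0098
```

```bash
python3 -c "
from h import *
go((.622,-.1346,.032,207.1),(.622,-.1346,.15,207.1))"
```

```text
t 5.25 pos [ 0.6221 -0.1348  0.0333] yaw -152.8 tilt [-0.0033  0.0015 -1.    ] F [-0.62  2.35  3.63] w 0.0098 q [-0.39  0.79  1.53  0.    0.83 -2.43]
  -> (0.622, -0.1346, 0.032, 207.1) d [0.     0.0002 0.0013] turn 0.0017
  -> (0.622, -0.1346, 0.15, 207.1) d [ 0.0003  0.0006 -0.1167] turn 0.0017
```

Request:
send_rows --steps '[0,0,0,-0.03,0,0,0,0,-0.06,0,0,0,0,-0.1,0,0,0,0,-0.117,0,0,0,0,-0.117,0]'

```text
time: 5.88
position: [0.623, -0.1352, 0.151]
tool_rot: [-0.235, 0.972, 0.0, -0.001]
ft_force: [0.3, 0.3, -2.1]
grip_width: 0.0096
```

```bash
python3 -c "
from h import *
go((.6167,.1560,.15,173.5))"
```

```text
t 5.88 pos [ 0.623  -0.1352  0.151 ] yaw -152.8 tilt [-1.3e-03  7.0e-04 -1.0e+00] F [ 0.25  0.32 -2.11] w 0.0096 q [-0.39  0.63  1.46  0.    1.05 -2.43]
  -> (0.6167, 0.156, 0.15, 173.5) d [-0.1275  0.2619  0.0013] turn 0.5881
```

Request:
send_rows --steps '[0,-0.015,0.03,0,0.07,0,-0.033,0.068,0,0.15,0,-0.052,0.106,0,0.24,0,-0.071,0.145,0,0.33,0,-0.09,0.185,0,0.43,0,-0.109,0.223,0,0.52,0,-0.123,0.252,0,0.588,0,-0.1275,0.262,0,0.588]'

```text
time: 6.88
position: [0.6149, 0.1579, 0.1489]
tool_rot: [0.055, 0.998, 0.0, -0.003]
ft_force: [-0.3, 0.1, -2.7]
grip_width: 0.0098
```

Request:
send_rows --steps '[0,0,0,0,0,0,0,0,0,0]'

```text
time: 7.12
position: [0.6144, 0.1566, 0.148]
tool_rot: [0.055, 0.998, -0.0, -0.004]
ft_force: [0.1, 0.3, -2.3]
grip_width: 0.0102
```

```bash
python3 -c "
from h import *
snap('wrist','pics/w3.png')
go((.6167,.1560,.08,173.5))"
```

```text
t 7.17 pos [0.6147 0.1565 0.1483] yaw 173.63 tilt [-6.7e-03 -2.0e-04 -1.0e+00] F [ 0.69 -0.25 -1.76] w 0.01 q [ 0.07  0.63  1.47  0.    1.05 -1.39]
  -> (0.6167, 0.156, 0.08, 173.5) d [-0.0025 -0.0002  0.0683] turn 0.0023
```

View pics/w3.png

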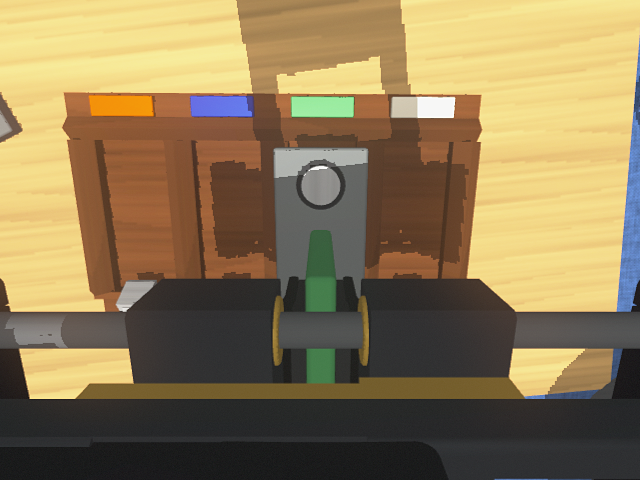

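```bash
cat > held.py <<'E'
from h import *
import sys
def held(c,slot,th=-6.5):
    P=cloud(c); o=robot.get_obs(); zt=o["position"][2]; z=P[...,2]
    cc=np.array(slot); e=np.radians(th); R=np.array([[np.cos(e),np.sin(e)],[-np.sin(e),np.cos(e)]])
    q=(P[...,:2]-cc)@R.T
    # foot top lies ~20 mm below TCP
    m=(abs(z-(zt-.020))<.006)&(q[...,0]<-.02)&(abs(q[...,0])<.09)&(abs(q[...,1])<.06)
    n,l,s,ce=cv2.connectedComponentsWithStats(m.astype(np.uint8)); k=1+np.argmax(s[1:,4]); Q=q[l==k]; zz=z[l==k]
    print('n',len(Q),'foot top z',np.median(zz).round(4),'x min(end)',np.percentile(Q[:,0],1).round(4),'max',Q[:,0].max().round(4))
    for x in (-.05,-.04,-.03):
        mm=abs(Q[:,0]-x)<.005
        if mm.any(): print('  x',x,'y',Q[mm,1].min().round(4),Q[mm,1].max().round(4),'mid',((Q[mm,1].min()+Q[mm,1].max())/2).round(4), 'z',np.median(zz[mm]).round(4))
if __name__=="__main__":
    held(ld(sys.argv[1]),[float(v) for v in sys.argv[2].split(',')])
E
python3 held.py pics/w3.npz .6067,.1572
```

```text
n 7422 foot top z 0.1274 x min(end) -0.0571 max -0.02
  x -0.05 y -0.0225 0.0217 mid -0.0004 z 0.1275
  x -0.04 y -0.0223 0.0217 mid -0.0003 z 0.1281
  x -0.03 y -0.0222 0.0215 mid -0.0003 z 0.1273
```

Request:
send_rows --steps '[0,-0.0025,0,0.02,0,0,-0.0025,0,0.045,0,0,-0.0025,0,0.065,0,0,-0.0025,0,0.068,0,0,-0.0025,0,0.068,0]' --force 50

```text
time: 7.8
position: [0.6169, 0.1557, 0.0798]
tool_rot: [0.056, 0.998, -0.0, -0.004]
ft_force: [0.6, -0.3, -1.6]
grip_width: 0.0096
```

```bash
python3 -c "
from h import *
go((.6167,.1560,.041,173.5))"
```

```text
t 7.8 pos [0.6169 0.1557 0.0798] yaw 173.6 tilt [-7.1e-03 -3.0e-04 -1.0e+00] F [ 0.55 -0.28 -1.63] w 0.0096 q [ 0.07  0.72  1.51  0.    0.92 -1.39]
  -> (0.6167, 0.156, 0.041, 173.5) d [-0.      0.0003  0.0389] turn 0.0018
```

Request:
send_rows --steps '[0,0,0,0.006,0,0,0,0,0.012,0,0,0,0,0.018,0,0,0,0,0.023,0,0,0,0,0.028,0,0,0,0,0.033,0,0,0,0,0.038,0,0,0,0,0.039,0]'

```text
time: 8.8
position: [0.6183, 0.1556, 0.0413]
tool_rot: [0.056, 0.998, -0.0, -0.002]
ft_force: [-3.9, -0.4, 7.0]
grip_width: 0.0096
```

```bash
python3 -c "
from h import *
go((.6167,.1560,.041,173.5))"
```

```text
t 8.8 pos [0.6183 0.1556 0.0413] yaw 173.6 tilt [-3.6e-03 -3.0e-04 -1.0e+00] F [-3.89 -0.36  7.04] w 0.0096 q [ 0.07  0.78  1.52 -0.    0.85 -1.39]
  -> (0.6167, 0.156, 0.041, 173.5) d [0.0016 0.0002 0.0003] turn 0.0018
```

Request:
send_rows --steps '[0,0.001,0,0.001,0,0,0.001,0,0.0025,0,0,0.001,0,0.0025,0]'

```text
time: 9.18
position: [0.6183, 0.1556, 0.0413]
tool_rot: [0.056, 0.998, -0.0, -0.001]
ft_force: [-5.5, -0.7, 14.0]
grip_width: 0.0098
```

```bash
python3 -c "
from h import *
snap('wrist','pics/w4.png')
go((.6167,.1560,.041,173.5))"; python3 held.py pics/w4.npz .6067,.1572
```

```text
t 9.22 pos [0.6183 0.1556 0.0413] yaw 173.61 tilt [-1.2e-03 -4.0e-04 -1.0e+00] F [-6.490e+00 -1.000e-02  1.345e+01] w 0.0096 q [ 0.07  0.78  1.52 -0.    0.84 -1.39]
  -> (0.6167, 0.156, 0.041, 173.5) d [0.0016 0.0003 0.0003] turn 0.0019
n 25499 foot top z 0.0234 x min(end) -0.0896 max -0.02
  x -0.05 y -0.0445 0.0455 mid 0.0005 z 0.0228
  x -0.04 y -0.0445 0.0459 mid 0.0007 z 0.0228
  x -0.03 y -0.0446 0.0456 mid 0.0005 z 0.0228
```

View pics/w4.png

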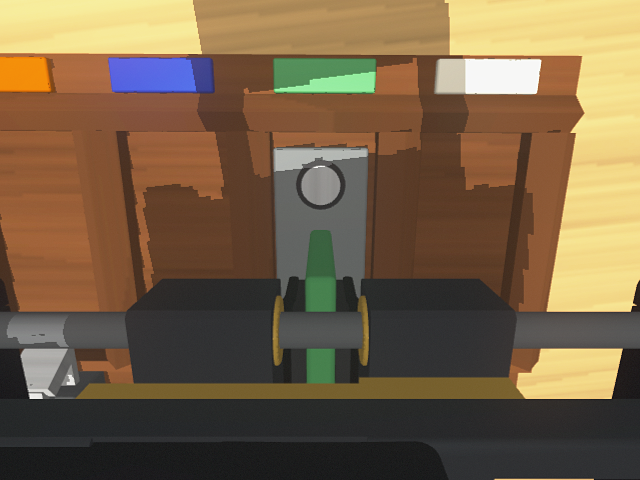

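```bash
python3 - <<'E'
from h import *
c=ld("pics/w4.npz"); P=cloud(c)
e=np.radians(-6.5); R=np.array([[np.cos(e),np.sin(e)],[-np.sin(e),np.cos(e)]])
for v in (130,136,140,144,147,150,153,160,180,210): 
    p=P[v,300]; print(v,(R@(p[:2]-[.6067,.1572])).round(4),p[2].round(4))
E
```

```text
130 [-0.061  -0.0102] 0.0213
136 [-0.0584 -0.0109] 0.0088
140 [-0.0565 -0.0109] 0.0078
144 [-0.0547 -0.0109] 0.0084
147 [-0.0534 -0.0105] 0.0163
150 [-0.0522 -0.0103] 0.0208
153 [-0.0508 -0.0104] 0.0201
160 [-0.0477 -0.0104] 0.0194
180 [-0.0386 -0.0105] 0.0204
210 [-0.0244 -0.0106] 0.0203
```

Request:
send_rows --steps '[0.015,0,0,0,0,0.03,0,0,0,0,0.035,0,0,0,0,0.035,0,0,-0.04,0,0.035,0,0,-0.09,0,0.035,0,0,-0.14,0,0.035,0,0,-0.18,0,0.035,0,0,-0.2,0]'

```text
time: 10.22
position: [0.6201, 0.1557, 0.2441]
tool_rot: [0.056, 0.998, 0.0, 0.002]
ft_force: [-0.8, 0.7, -1.0]
grip_width: 0.0351
```

```bash
python3 -c "
from h import *
go((.66,-.08,.28,173.5),(.66,.13,.30,173.5))"
```

```text
t 10.22 pos [0.6201 0.1557 0.2441] yaw 173.61 tilt [ 4.1e-03 -1.0e-04 -1.0e+00] F [-0.76  0.68 -1.04] w 0.0351 q [ 0.07  0.52  1.37 -0.    1.24 -1.39]
  -> (0.66, -0.08, 0.28, 173.5) d [-0.066  -0.2298 -0.0357] turn 0.002
  -> (0.66, 0.13, 0.3, 173.5) d [-0.0427 -0.0211 -0.0557] turn 0.002
```

Request:
send_rows --steps '[0.05,-0.02,-0.01,-0.03,0.002,0.05,-0.043,-0.021,-0.056,0.002,0.05,-0.043,-0.021,-0.056,0.002,0.05,-0.043,-0.021,-0.056,0.002]'

```text
time: 10.72
position: [0.6588, 0.1304, 0.2984]
tool_rot: [0.057, 0.998, 0.0, 0.0]
ft_force: [0.5, -0.5, -0.3]
grip_width: 0.0498
```

```bash
python3 -c "
from h import *
c=snap('wrist','pics/w5.png')
a=cv2.cvtColor(c['color'],cv2.COLOR_RGB2BGR)[50:245,160:455]; cv2.imwrite('pics/w5c.png',cv2.resize(a,None,fx=2.7,fy=2.7,interpolation=cv2.INTER_CUBIC))
"; python3 cas.py pics/w5.npz .62,.156; python3 rack.py >/dev/null; python3 -c "
from rack import *
rack(ld('pics/w5.npz'))"
```

```text
.62,.156
tile top n 689 z 0.088 rect [621.1 154.5] [10.1 58.5] 83.5
foot n 178 z 0.0089 rect [629.  178.5] [ 3.9 75.2] 83.2
ridges slopedeg,y [[0.3034, 0.1056], [0.0489, 0.0356], [0.3403, -0.034], [-0.1612, -0.1035], [-0.0258, -0.1736]]
latch slope x at z34.5 0.1361 slope 0.6 103 leadin x+z 0.045
latch slope x at z34.5 0.1361 slope 0.61 49 leadin x+z 0.0452
latch slope x at z34.5 0.136 slope 0.58 92 leadin x+z 0.0453
latch slope x at z34.5 0.1362 slope 0.56 96 leadin x+z 0.0454
```

View pics/w5c.png

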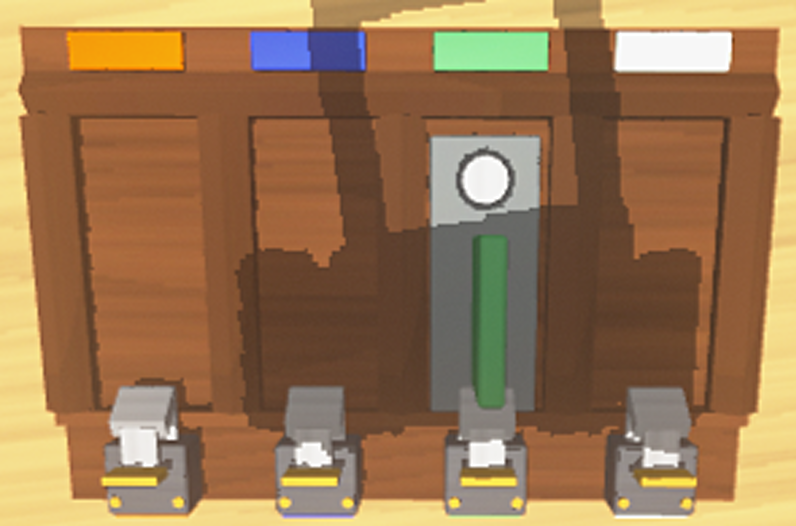

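```bash
python3 -c "
from h import *
go((.55,-.16,.30,180))"
```

```text
t 10.78 pos [0.6584 0.1306 0.2981] yaw 173.51 tilt [-4.e-04  2.e-04 -1.e+00] F [ 0.56  0.66 -0.4 ] w 0.05 q [ 0.03  0.53  1.22  0.    1.4  -1.43]
  -> (0.55, -0.16, 0.3, 180) d [ 0.0749 -0.301  -0.0019] turn -0.1132
```

Request:
send_rows --steps '[0.05,0.01,-0.04,0,-0.015,0.05,0.022,-0.09,0,-0.03,0.05,0.035,-0.14,0,-0.05,0.05,0.047,-0.19,0,-0.07,0.05,0.06,-0.24,0,-0.09,0.05,0.07,-0.28,0,-0.11,0.05,0.075,-0.301,0,-0.113,0.05,0.075,-0.301,0,-0.113]'

```text
time: 11.78
position: [0.5485, -0.1601, 0.2967]
tool_rot: [0.001, 1.0, 0.001, -0.002]
ft_force: [-0.0, 0.2, -0.7]
grip_width: 0.0501
```

```bash
python3 -c "
from h import *
c=snap('wrist','pics/w6.png')
go((.55,-.16,.30,180))
"; python3 cas.py pics/w6.npz .48,-.095 .464,-.277 .648,-.279
```

```text
t 11.82 pos [ 0.549  -0.1592  0.2969] yaw 179.94 tilt [-0.0025  0.0021 -1.    ] F [-0.18 -0.52 -0.69] w 0.0503 q [-0.48  0.38  1.47  0.    1.29 -2.05]
  -> (0.55, -0.16, 0.3, 180) d [-0.001  -0.0008 -0.0031] turn -0.0011
.48,-.095
tile top n 732 z 0.0799 rect [481.5 -95.1] [60.  10.5] 17.7
foot n 2964 z 0.0122 rect [469.3 -99.2] [110.   44.5] 18.0
.464,-.277
tile top n 805 z 0.0801 rect [ 465.3 -276.5] [10.8 59.8] 82.1
foot n 2862 z 0.0125 rect [ 452.5 -274.4] [ 44.1 110.1] 82.1
.648,-.279
tile top n 337 z 0.0802 rect [ 639.5 -282.4] [38.  10.2] 19.3
foot n 1762 z 0.0128 rect [ 626.8 -287.1] [86.8 44.3] 19.7
```

View pics/w6.png

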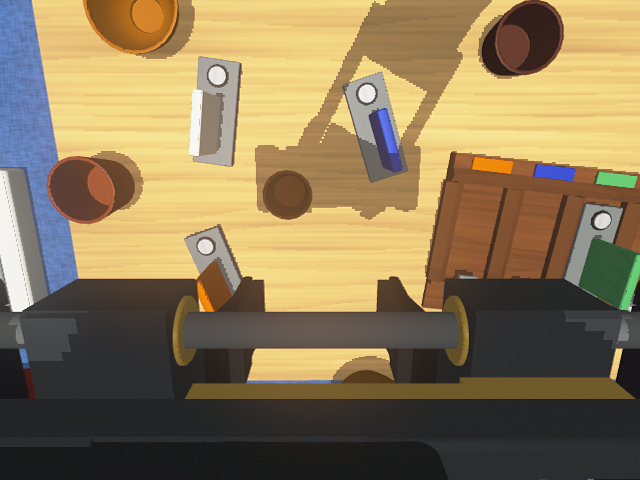

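```bash
python3 -c "
from h import *
go((.4788,-.0961,.15,197.9))"
```

```text
t 11.82 pos [ 0.549  -0.1592  0.2969] yaw 179.94 tilt [-0.0025  0.0021 -1.    ] F [-0.18 -0.52 -0.69] w 0.0503 q [-0.48  0.38  1.47  0.    1.29 -2.05]
  -> (0.4788, -0.0961, 0.15, 197.9) d [0.0699 0.0627 0.1472] turn -0.3135
```

Request:
send_rows --steps '[0.05,0.015,0.013,0.03,-0.07,0.05,0.032,0.028,0.06,-0.15,0.05,0.05,0.045,0.09,-0.23,0.05,0.065,0.058,0.12,-0.3135,0.05,0.07,0.0627,0.14,-0.3135,0.05,0.07,0.0627,0.147,-0.3135,0.05,0.07,0.0627,0.147,-0.3135]'

```text
time: 12.7
position: [0.4792, -0.0955, 0.1501]
tool_rot: [-0.156, 0.988, 0.001, -0.001]
ft_force: [0.3, 0.3, 0.1]
grip_width: 0.0499
```

```bash
python3 -c "
from h import *
go((.4788,-.0961,.033,197.9))"
```

```text
t 12.7 pos [ 0.4792 -0.0955  0.1501] yaw -162.04 tilt [-0.0025  0.0023 -1.    ] F [0.29 0.32 0.08] w 0.0499 q [-0.43  0.46  1.84  0.    0.85 -2.31]
  -> (0.4788, -0.0961, 0.033, 197.9) d [ 0.0004 -0.0008  0.1171] turn 0.0011
```

Request:
send_rows --steps '[0.05,0,-0.001,0.03,0,0.05,0,-0.001,0.06,0,0.05,0,-0.001,0.09,0,0.05,0,-0.001,0.11,0,0.05,0,-0.001,0.117,0,0.05,0,-0.001,0.117,0,0.0,0,-0.001,0.117,0,0.0,0,-0.001,0.117,0]'

```text
time: 13.7
position: [0.4799, -0.0964, 0.034]
tool_rot: [-0.156, 0.988, 0.001, -0.0]
ft_force: [0.0, -0.2, 0.6]
grip_width: 0.0373
```

Request:
send_rows --steps '[0,0,0,0,0,0,0,0,0,0,0,0,0,0,0]'

```text
time: 14.08
position: [0.4797, -0.0962, 0.034]
tool_rot: [-0.156, 0.988, 0.001, -0.0]
ft_force: [-0.4, -0.6, -0.8]
grip_width: 0.0097
```

```bash
python3 -c "
from h import *
go((.4788,-.0961,.15,197.9))"
```

```text
t 14.07 pos [ 0.4797 -0.0962  0.034 ] yaw -162.04 tilt [-0.0012  0.0018 -1.    ] F [-0.37 -0.63 -0.83] w 0.0097 q [-0.43  0.68  1.91  0.    0.56 -2.31]
  -> (0.4788, -0.0961, 0.15, 197.9) d [ 0.0008  0.0006 -0.116 ] turn 0.001
```

Request:
send_rows --steps '[0,0,0,-0.03,0,0,0,0,-0.06,0,0,0,0,-0.1,0,0,0,0,-0.116,0,0,0,0,-0.116,0]'

```text
time: 14.7
position: [0.4804, -0.0967, 0.151]
tool_rot: [-0.156, 0.988, 0.0, 0.001]
ft_force: [0.2, -0.0, -2.5]
grip_width: 0.0099
```

```bash
python3 -c "
from h import *
go((.6084,.0868,.15,173.5))"
```

```text
t 14.7 pos [ 0.4804 -0.0967  0.151 ] yaw -162.04 tilt [ 1.4e-03  7.0e-04 -1.0e+00] F [ 0.22 -0.04 -2.46] w 0.0099 q [-0.43  0.46  1.84  0.    0.84 -2.31]
  -> (0.6084, 0.0868, 0.15, 173.5) d [-0.1784  0.1351  0.0013] turn 0.427
```

Request:
send_rows --steps '[0,-0.02,0.015,0,0.05,0,-0.05,0.038,0,0.12,0,-0.08,0.061,0,0.19,0,-0.11,0.083,0,0.26,0,-0.14,0.106,0,0.34,0,-0.165,0.125,0,0.4,0,-0.1784,0.135,0,0.427,0,-0.1784,0.135,0,0.427]'

```text
time: 15.7
position: [0.6079, 0.0877, 0.1493]
tool_rot: [0.056, 0.998, 0.0, -0.001]
ft_force: [0.7, -0.3, -1.4]
grip_width: 0.0093
```

Request:
send_rows --steps '[0,0,0,0,0,0,0,0,0,0]'

```text
time: 15.95
position: [0.6068, 0.087, 0.1486]
tool_rot: [0.056, 0.998, 0.0, -0.002]
ft_force: [0.3, 0.4, -1.7]
grip_width: 0.0094
```

```bash
python3 -c "
from h import *
snap('wrist','pics/w7.png')
go((.6084,.0868,.08,173.5))"; python3 held.py pics/w7.npz .5987,.0879
```

```text
t 16.0 pos [0.6071 0.0869 0.1489] yaw 173.58 tilt [-2.7e-03  6.0e-04 -1.0e+00] F [-0.08  0.67 -1.4 ] w 0.01 q [-0.04  0.6   1.53  0.    1.01 -1.5 ]
  -> (0.6084, 0.0868, 0.08, 173.5) d [-0.0015 -0.      0.0689] turn 0.0014
n 7496 foot top z 0.1273 x min(end) -0.0575 max -0.02
  x -0.05 y -0.0227 0.0215 mid -0.0006 z 0.1273
  x -0.04 y -0.0226 0.0214 mid -0.0006 z 0.1279
  x -0.03 y -0.0225 0.0214 mid -0.0005 z 0.1272
```

Request:
send_rows --steps '[0,-0.0015,0,0.02,0,0,-0.0015,0,0.045,0,0,-0.0015,0,0.065,0,0,-0.0015,0,0.069,0,0,-0.0015,0,0.069,0]'

```text
time: 16.62
position: [0.6087, 0.0865, 0.0802]
tool_rot: [0.056, 0.998, 0.0, -0.001]
ft_force: [0.4, -0.7, -1.3]
grip_width: 0.0096
```

Request:
send_rows --steps '[0,0,0,0.006,0,0,0,0,0.012,0,0,0,0,0.018,0,0,0,0,0.023,0,0,0,0,0.028,0,0,0,0,0.033,0,0,0,0,0.038,0,0,0,0,0.041,0]'

```text
time: 17.62
position: [0.6093, 0.0864, 0.0419]
tool_rot: [0.056, 0.998, 0.0, -0.001]
ft_force: [-12.9, 0.3, 32.7]
grip_width: 0.0099
```

Request:
send_rows --steps '[0,0,0,0.001,0,0,0,0,0.0015,0]'

```text
time: 17.88
position: [0.6112, 0.0863, 0.042]
tool_rot: [0.056, 0.998, 0.0, 0.001]
ft_force: [-2.9, 0.3, 12.1]
grip_width: 0.0098
```

```bash
python3 - <<'E'
from h import *
c=snap('wrist','pics/w8.png')
go((.6084,.0868,.041,173.5))
P=cloud(c); e=np.radians(-6.5); R=np.array([[np.cos(e),np.sin(e)],[-np.sin(e),np.cos(e)]])
for v in (140,144,147,150,153,160,210): 
    p=P[v,300]; print(v,(R@(p[:2]-[.5987,.0879])).round(4),p[2].round(4))
E
```

```text
t 17.93 pos [0.6112 0.0863 0.042 ] yaw 173.56 tilt [ 2.9e-03  1.0e-04 -1.0e+00] F [-2.76 -0.05 10.22] w 0.0096 q [-0.04  0.76  1.58  0.    0.8  -1.5 ]
  -> (0.6084, 0.0868, 0.041, 173.5) d [0.0029 0.0002 0.0009] turn 0.0011
140 [-0.0555 -0.0107] 0.0088
144 [-0.0536 -0.0107] 0.0078
147 [-0.0525 -0.0101] 0.0196
150 [-0.0512 -0.0101] 0.0202
153 [-0.0498 -0.0101] 0.0201
160 [-0.0467 -0.0102] 0.0202
210 [-0.0234 -0.0104] 0.0206
```

Request:
send_rows --steps '[0.015,0,0,0,0,0.03,0,0,0,0,0.035,0,0,0,0,0.035,0,0,-0.04,0,0.035,0,0,-0.09,0,0.035,0,0,-0.14,0,0.035,0,0,-0.18,0,0.035,0,0,-0.21,0]'

```text
time: 18.92
position: [0.6114, 0.0862, 0.2541]
tool_rot: [0.056, 0.998, 0.0, 0.003]
ft_force: [-0.6, -0.3, -0.9]
grip_width: 0.0349
```

```bash
python3 -c "
from h import *
c=snap('wrist','pics/w9.png')
go((.55,-.20,.30,173.5))"
python3 cas.py pics/w9.npz .611,.0865 .621,.1545
```

```text
t 18.98 pos [0.6136 0.0862 0.2581] yaw 173.57 tilt [ 1.320e-02 -4.000e-04 -9.999e-01] F [2.38 0.27 2.37] w 0.0352 q [-0.04  0.48  1.42  0.    1.23 -1.5 ]
  -> (0.55, -0.2, 0.3, 173.5) d [ 0.0306 -0.2915 -0.0426] turn 0.0012
.611,.0865
tile top n 818 z 0.0881 rect [613.5  85.5] [ 9.7 60.7] 83.6
foot n 171 z 0.0089 rect [626.3 108.3] [ 3.6 64.3] 82.9
.621,.1545
tile top n 971 z 0.0879 rect [621.  154.6] [10.6 59.8] 83.6
foot n 424 z 0.0097 rect [607.5 173.2] [ 21.4 117.1] 84.6
```

View pics/w9.png

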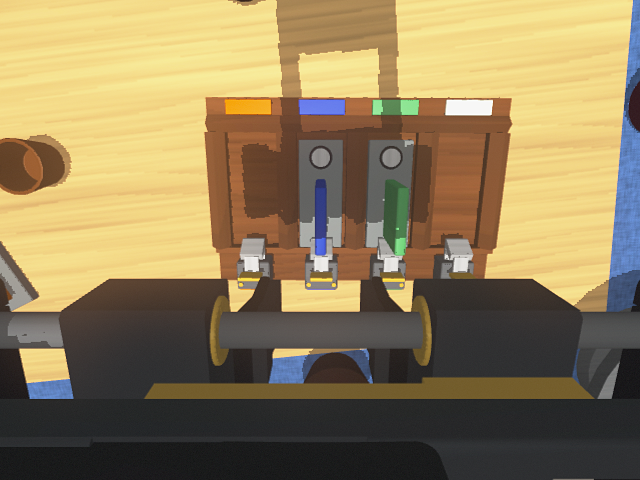

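Request:
send_rows --steps '[0.05,0.004,-0.04,-0.015,0,0.05,0.009,-0.09,-0.03,0,0.05,0.014,-0.14,-0.04,0,0.05,0.02,-0.19,-0.04,0,0.05,0.025,-0.24,-0.04,0,0.05,0.03,-0.28,-0.04,0,0.05,0.03,-0.2915,-0.04,0,0.05,0.03,-0.2915,-0.04,0]'

```text
time: 19.98
position: [0.5506, -0.2002, 0.2967]
tool_rot: [0.057, 0.998, 0.001, 0.006]
ft_force: [-0.5, 0.5, -0.0]
grip_width: 0.0501
```

```bash
python3 -c "
from h import *
c=snap('wrist','pics/w10.png')
go((.4624,-.2758,.15,172.1))"
python3 cas.py pics/w10.npz .464,-.277 .648,-.279
```

```text
t 20.02 pos [ 0.5507 -0.1993  0.2968] yaw 173.57 tilt [ 1.280e-02  8.000e-04 -9.999e-01] F [ 0.34 -0.99 -0.33] w 0.0499 q [-0.54  0.39  1.45  0.01  1.29 -2.  ]
  -> (0.4624, -0.2758, 0.15, 172.1) d [ 0.081  -0.0862  0.1456] turn 0.0256
.464,-.277
tile top n 779 z 0.0801 rect [ 465.5 -276.7] [10.6 59. ] 81.7
foot n 2880 z 0.0124 rect [ 452.5 -274.9] [ 44.5 110.1] 82.0
.648,-.279
tile top n 2 z 0.0753 rect [ 655.8 -272. ] [0.3 0. ] -128.5
foot n 2128 z 0.0128 rect [ 637.8 -283.4] [110.1  44.3] 19.2
```

View pics/w10.png

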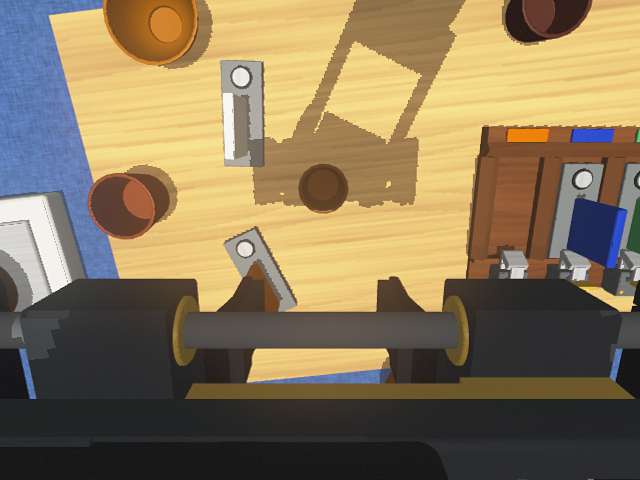

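Request:
send_rows --steps '[0.05,0.015,-0.016,0.03,0,0.05,0.035,-0.037,0.06,0.01,0.05,0.055,-0.058,0.09,0.02,0.05,0.073,-0.077,0.12,0.026,0.05,0.081,-0.0862,0.14,0.026,0.05,0.081,-0.0862,0.146,0.026,0.05,0.081,-0.0862,0.146,0.026]'

```text
time: 20.9
position: [0.4633, -0.2748, 0.1498]
tool_rot: [0.068, 0.998, 0.001, 0.007]
ft_force: [0.1, 0.1, 0.1]
grip_width: 0.0501
```

```bash
python3 -c "
from h import *
go((.4624,-.276,.033,172.1))"
```

```text
t 20.9 pos [ 0.4633 -0.2748  0.1498] yaw 172.16 tilt [ 0.0131  0.001  -0.9999] F [0.1  0.13 0.11] w 0.0501 q [-0.75  0.51  1.73  0.01  0.89 -2.19]
  -> (0.4624, -0.276, 0.033, 172.1) d [ 0.0022 -0.0017  0.1167] turn 0.0011
```

Request:
send_rows --steps '[0.05,0.002,-0.0017,0.03,0,0.05,0.002,-0.0017,0.06,0,0.05,0.002,-0.0017,0.09,0,0.05,0.002,-0.0017,0.11,0,0.05,0.002,-0.0017,0.117,0,0.05,0.002,-0.0017,0.117,0,0.0,0.002,-0.0017,0.117,0,0.0,0.002,-0.0017,0.117,0]'

```text
time: 21.9
position: [0.4631, -0.2764, 0.0337]
tool_rot: [0.068, 0.998, 0.0, 0.007]
ft_force: [-1.0, 0.3, -0.0]
grip_width: 0.0373
```

Request:
send_rows --steps '[0,0,0,0,0,0,0,0,0,0,0,0,0,0,0]'

```text
time: 22.28
position: [0.4631, -0.2763, 0.0337]
tool_rot: [0.068, 0.998, 0.001, 0.007]
ft_force: [-0.2, -0.0, -1.5]
grip_width: 0.0099
```

```bash
python3 -c "
from h import *
go((.4624,-.276,.033,172.1),(.4624,-.276,.15,172.1))"
```

```text
t 22.27 pos [ 0.4631 -0.2763  0.0337] yaw 172.16 tilt [ 0.0145  0.     -0.9999] F [-0.16 -0.   -1.47] w 0.0099 q [-0.75  0.71  1.8   0.02  0.63 -2.2 ]
  -> (0.4624, -0.276, 0.033, 172.1) d [0.0008 0.0002 0.0007] turn 0.001
  -> (0.4624, -0.276, 0.15, 172.1) d [-0.0009  0.0005 -0.1163] turn 0.001
```

Request:
send_rows --steps '[0,0,0,-0.03,0,0,0,0,-0.06,0,0,0,0,-0.1,0,0,0,0,-0.116,0,0,0,0,-0.116,0]'

```text
time: 22.9
position: [0.4618, -0.2767, 0.1507]
tool_rot: [0.068, 0.998, -0.0, 0.008]
ft_force: [0.5, -0.4, -3.0]
grip_width: 0.0096
```

```bash
python3 -c "
from h import *
go((.6243,.2254,.15,173.5))"
```

```text
t 22.9 pos [ 0.4618 -0.2767  0.1507] yaw 172.16 tilt [ 0.0162 -0.0017 -0.9999] F [ 0.46 -0.4  -2.97] w 0.0096 q [-0.75  0.51  1.73  0.01  0.89 -2.2 ]
  -> (0.6243, 0.2254, 0.15, 173.5) d [-0.0924  0.5196  0.0025] turn -0.0234
```

Request:
send_rows --steps '[0,-0.006,0.035,0,0,0,-0.015,0.085,0,0,0,-0.025,0.14,0,0,0,-0.035,0.195,0,0,0,-0.045,0.25,0,-0.01,0,-0.054,0.305,0,-0.02,0,-0.064,0.36,0,-0.0234,0,-0.073,0.41,0,-0.0234]'

```text
time: 23.9
position: [0.5894, 0.1214, 0.1501]
tool_rot: [0.056, 0.998, -0.001, 0.007]
ft_force: [0.5, 0.4, -3.0]
grip_width: 0.0097
```

```bash
python3 -c "
from h import *
go((.6243,.2254,.15,173.5))"
```

```text
t 23.9 pos [0.5894 0.1214 0.1501] yaw 173.53 tilt [ 0.013  -0.0018 -0.9999] F [ 0.46  0.38 -3.02] w 0.0097 q [ 0.02  0.58  1.57 -0.    0.98 -1.44]
  -> (0.6243, 0.2254, 0.15, 173.5) d [-0.023   0.1072  0.0004] turn 0.0006
```

Request:
send_rows --steps '[0,-0.009,0.045,0,0,0,-0.018,0.085,0,0,0,-0.023,0.1072,0,0,0,-0.023,0.1072,0,0,0,-0.023,0.1072,0,0]'

```text
time: 24.52
position: [0.6231, 0.2244, 0.1489]
tool_rot: [0.056, 0.998, -0.001, 0.005]
ft_force: [-0.4, 0.2, -2.1]
grip_width: 0.0095
```

```bash
python3 -c "
from h import *
snap('wrist','pics/w11.png')
go((.6243,.2254,.08,173.5))"; python3 held.py pics/w11.npz .6147,.2265
```

```text
t 24.57 pos [0.6233 0.2241 0.1493] yaw 173.48 tilt [ 0.0104 -0.0027 -0.9999] F [ 0.42 -0.65 -1.06] w 0.0098 q [ 0.18  0.66  1.41 -0.01  1.07 -1.28]
  -> (0.6243, 0.2254, 0.08, 173.5) d [-0.0001  0.0015  0.0693] turn -0.0003
n 7637 foot top z 0.1279 x min(end) -0.0578 max -0.02
  x -0.05 y -0.0237 0.0204 mid -0.0017 z 0.128
  x -0.04 y -0.0237 0.0203 mid -0.0017 z 0.1286
  x -0.03 y -0.0238 0.0204 mid -0.0017 z 0.1278
```

Request:
send_rows --steps '[0,-0.001,0.0015,0.02,0,0,-0.001,0.0015,0.045,0,0,-0.001,0.0015,0.065,0,0,-0.001,0.0015,0.069,0,0,-0.001,0.0015,0.069,0]'

```text
time: 25.2
position: [0.6252, 0.2251, 0.0799]
tool_rot: [0.057, 0.998, -0.001, 0.005]
ft_force: [0.8, 0.2, -1.6]
grip_width: 0.01
```

```bash
python3 -c "
from h import *
snap('wrist','pics/w11b.png')
go((.6245,.2254,.041,173.5))"; python3 held.py pics/w11b.npz .6147,.2265
```

```text
t 25.25 pos [0.6257 0.2253 0.0807] yaw 173.48 tilt [ 0.0113 -0.0026 -0.9999] F [-0.41 -0.77 -0.89] w 0.0099 q [ 0.18  0.75  1.44 -0.01  0.94 -1.27]
  -> (0.6245, 0.2254, 0.041, 173.5) d [0.0016 0.     0.0396] turn -0.0004
n 7227 foot top z 0.059 x min(end) -0.0557 max -0.02
  x -0.05 y -0.0228 0.0214 mid -0.0007 z 0.0589
  x -0.04 y -0.0226 0.0213 mid -0.0007 z 0.0596
  x -0.03 y -0.0229 0.0213 mid -0.0008 z 0.059
```

Request:
send_rows --steps '[0,0.0005,0,0.006,0,0,0.0005,0,0.012,0,0,0.0005,0,0.018,0,0,0.0005,0,0.023,0,0,0.0005,0,0.028,0,0,0.0005,0,0.033,0,0,0.0005,0,0.037,0,0,0.0005,0,0.039,0]'

```text
time: 26.25
position: [0.6277, 0.2251, 0.0416]
tool_rot: [0.057, 0.998, -0.001, 0.008]
ft_force: [-2.0, -1.2, 6.2]
grip_width: 0.0097
```

Request:
send_rows --steps '[0,0,0,0.001,0,0,0,0,0.0015,0]'

```text
time: 26.5
position: [0.6277, 0.2251, 0.0416]
tool_rot: [0.057, 0.998, -0.001, 0.008]
ft_force: [-6.0, -0.7, 9.4]
grip_width: 0.0096
```

```bash
python3 - <<'E'
from h import *
c=snap('wrist','pics/w12.png')
go((.6243,.2254,.041,173.5))
P=cloud(c); e=np.radians(-6.5); R=np.array([[np.cos(e),np.sin(e)],[-np.sin(e),np.cos(e)]])
for v in (140,144,147,150,153,160,210): 
    p=P[v,300]; print(v,(R@(p[:2]-[.6147,.2265])).round(4),p[2].round(4))
E
```

```text
t 26.55 pos [0.6277 0.2251 0.0416] yaw 173.46 tilt [ 0.0153 -0.0023 -0.9999] F [-4.36 -0.21  6.79] w 0.0099 q [ 0.18  0.8   1.45 -0.01  0.87 -1.27]
  -> (0.6243, 0.2254, 0.041, 173.5) d [ 0.0034 -0.0001  0.0006] turn -0.0007
140 [-0.0547 -0.0102] 0.0093
144 [-0.0531 -0.0098] 0.0186
147 [-0.0518 -0.0097] 0.0203
150 [-0.0506 -0.0097] 0.0212
153 [-0.0491 -0.0098] 0.0197
160 [-0.046  -0.0098] 0.0198
210 [-0.0227 -0.0101] 0.02
```

Request:
send_rows --steps '[0.015,0,0,0,0,0.03,0,0,0,0,0.035,0,0,0,0,0.035,0,0,-0.04,0,0.035,0,0,-0.09,0,0.035,0,0,-0.14,0,0.035,0,0,-0.19,0,0.035,0,0,-0.22,0]'

```text
time: 27.55
position: [0.6257, 0.2258, 0.265]
tool_rot: [0.057, 0.998, -0.0, 0.01]
ft_force: [0.2, -0.2, -1.2]
grip_width: 0.0346
```

```bash
python3 -c "
from h import *
c=snap('wrist','pics/w13.png')
go((.67,-.25,.28,180))"
python3 cas.py pics/w13.npz .627,.2245
```

```text
t 27.6 pos [0.6275 0.2262 0.2688] yaw 173.47 tilt [ 2.680e-02 -4.000e-04 -9.996e-01] F [ 0.56 -0.18  2.78] w 0.0347 q [ 0.18  0.53  1.29 -0.01  1.3  -1.27]
  -> (0.67, -0.25, 0.28, 180) d [-0.0967 -0.4683 -0.0098] turn -0.114
.627,.2245
tile top n 737 z 0.0882 rect [629.  224.5] [ 9.1 59. ] 83.6
foot n 270 z 0.0089 rect [626.1 249.5] [ 4.6 97.7] 82.8
```

View pics/w13.png

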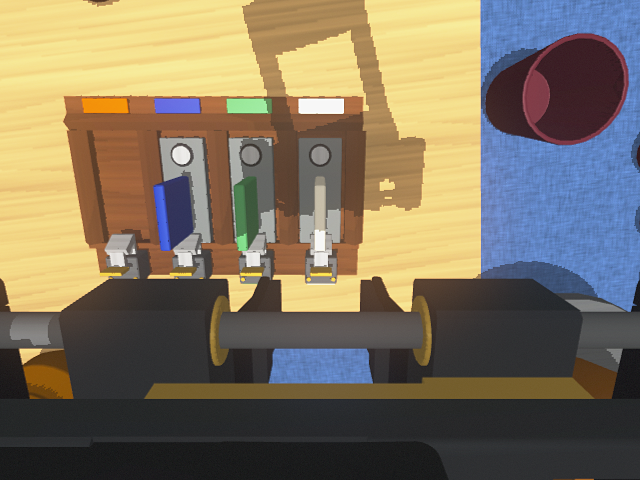

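Request:
send_rows --steps '[0.05,-0.008,-0.04,-0.005,0,0.05,-0.018,-0.09,-0.01,0,0.05,-0.03,-0.145,-0.01,0,0.05,-0.041,-0.2,-0.01,-0.03,0.05,-0.052,-0.255,-0.01,-0.06,0.05,-0.063,-0.31,-0.01,-0.09,0.05,-0.075,-0.365,-0.01,-0.114,0.05,-0.085,-0.415,-0.01,-0.114]'

```text
time: 28.6
position: [0.6644, -0.1981, 0.2791]
tool_rot: [0.0, 1.0, -0.0, 0.013]
ft_force: [0.6, 1.1, 0.9]
grip_width: 0.0502
```

```bash
python3 -c "
from h import *
go((.67,-.25,.28,180))"
```

```text
t 28.6 pos [ 0.6644 -0.1981  0.2791] yaw 179.96 tilt [ 2.670e-02 -4.000e-04 -9.996e-01] F [0.64 1.05 0.88] w 0.0502 q [-0.46  0.56  1.2   0.01  1.35 -2.03]
  -> (0.67, -0.25, 0.28, 180) d [-0.0056 -0.0519 -0.0007] turn -0.0007
```

Request:
send_rows --steps '[0.05,-0.005,-0.03,0.0,0,0.05,-0.005,-0.05,0.0,0,0.05,-0.005,-0.052,0.06,0]'

```text
time: 28.98
position: [0.6748, -0.2538, 0.2244]
tool_rot: [0.001, 1.0, -0.004, 0.02]
ft_force: [1.2, 0.4, -0.1]
grip_width: 0.05
```

```bash
python3 -c "
from h import *
c=snap('wrist','pics/w14.png')
go((.67,-.25,.28,180))"
python3 cas.py pics/w14.npz .65,-.279
```

```text
t 29.02 pos [ 0.6678 -0.2492  0.2107] yaw 179.89 tilt [ 0.0179  0.0049 -0.9998] F [-2.02  1.23 -6.77] w 0.0502 q [-0.52  0.66  1.21  0.01  1.26 -2.09]
  -> (0.67, -0.25, 0.28, 180) d [-0.0034 -0.0005 -0.0692] turn -0.0018
.65,-.279
tile top n 1012 z 0.0801 rect [ 649.7 -279.2] [59.6 10.2] 19.4
foot n 4076 z 0.0125 rect [ 637.7 -283.6] [109.9  44.1] 19.4
```

View pics/w14.png

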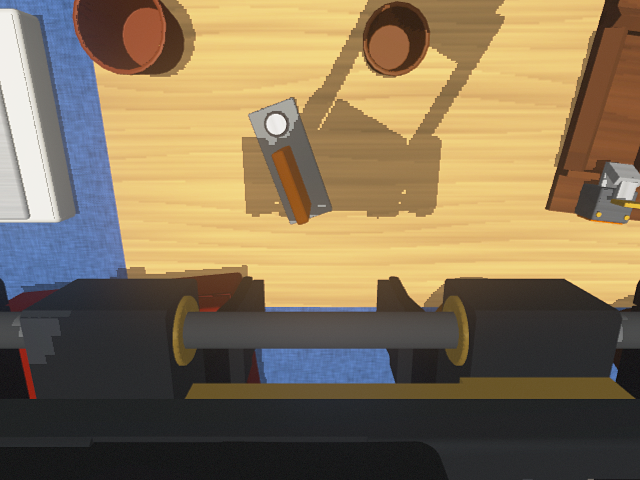

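Request:
send_rows --steps '[0.05,-0.002,0,-0.05,0]'

```text
time: 29.15
position: [0.6644, -0.2464, 0.2529]
tool_rot: [0.001, 1.0, 0.007, 0.001]
ft_force: [0.5, -1.0, 1.0]
grip_width: 0.05
```

```bash
python3 -c "
from h import *
go((.6472,-.2803,.15,199.4))"
```

```text
t 29.15 pos [ 0.6644 -0.2464  0.2529] yaw 179.91 tilt [ 0.0015  0.0146 -0.9999] F [ 0.55 -1.02  1.01] w 0.05 q [-0.52  0.62  1.16  0.01  1.36 -2.09]
  -> (0.6472, -0.2803, 0.15, 199.4) d [ 0.0173 -0.0354  0.1024] turn -0.3401
```

Request:
send_rows --steps '[0.05,0,0,0,0,0.05,0,0,0,0,0.05,0,0,0,0]'

```text
time: 29.52
position: [0.6639, -0.2455, 0.2521]
tool_rot: [0.0, 1.0, 0.008, -0.0]
ft_force: [-0.2, -0.3, -0.4]
grip_width: 0.0497
```

```bash
python3 -c "
from h import *
go((.6472,-.2803,.15,199.4))"
```

```text
t 29.52 pos [ 0.6639 -0.2455  0.2521] yaw 179.95 tilt [-3.000e-04  1.570e-02 -9.999e-01] F [-0.23 -0.28 -0.44] w 0.0497 q [-0.52  0.62  1.16  0.01  1.36 -2.09]
  -> (0.6472, -0.2803, 0.15, 199.4) d [ 0.0166 -0.0364  0.1015] turn -0.3395
```

Steady y tilt 0.9°; try a short lateral impulse to see its sign.

Request:
send_rows --steps '[0.05,0.008,-0.03,0.0,0]'

```text
time: 29.65
position: [0.6562, -0.2731, 0.2512]
tool_rot: [-0.001, 1.0, 0.009, -0.001]
ft_force: [-0.6, 0.1, 0.9]
grip_width: 0.0503
```

```bash
python3 -c "
from h import *
go((.6472,-.2803,.15,199.4))"
```

```text
t 29.65 pos [ 0.6562 -0.2731  0.2512] yaw -179.83 tilt [-0.0012  0.0172 -0.9999] F [-0.57  0.08  0.9 ] w 0.0503 q [-0.56  0.63  1.15  0.01  1.37 -2.13]
  -> (0.6472, -0.2803, 0.15, 199.4) d [ 0.0089 -0.0089  0.101 ] turn -0.3357
```

Request:
send_rows --steps '[0.05,0.004,-0.004,0.02,-0.1,0.05,0.009,-0.009,0.045,-0.2,0.05,0.009,-0.009,0.07,-0.3,0.05,0.009,-0.009,0.09,-0.336,0.05,0.009,-0.009,0.1,-0.336,0.05,0.009,-0.009,0.1,-0.336]'

```text
time: 30.4
position: [0.6466, -0.28, 0.1501]
tool_rot: [-0.168, 0.986, 0.009, 0.0]
ft_force: [-0.1, -0.1, 0.0]
grip_width: 0.05
```

```bash
python3 -c "
from h import *
go((.6472,-.2803,.034,199.4))"
```

```text
t 30.4 pos [ 0.6466 -0.28    0.1501] yaw -160.61 tilt [-0.0029  0.0183 -0.9998] F [-0.08 -0.12  0.03] w 0.05 q [-0.57  0.72  1.27  0.02  1.17 -2.49]
  -> (0.6472, -0.2803, 0.034, 199.4) d [-1.000e-04 -2.600e-03  1.161e-01] turn -0.0002
```

Request:
send_rows --steps '[0.05,0,-0.001,0.03,0,0.05,0,-0.0015,0.06,0,0.05,0,-0.002,0.09,0,0.05,0,-0.0026,0.11,0,0.05,0,-0.0026,0.116,0,0.05,0,-0.0026,0.116,0,0.0,0,-0.0026,0.116,0,0.0,0,-0.0026,0.116,0]'

```text
time: 31.4
position: [0.6478, -0.2808, 0.0353]
tool_rot: [-0.168, 0.986, 0.009, 0.001]
ft_force: [0.5, -0.9, -0.2]
grip_width: 0.0371
```

Request:
send_rows --steps '[0,0,0,0,0,0,0,0,0,0,0,0,0,0,0]'

```text
time: 31.78
position: [0.6476, -0.2805, 0.0353]
tool_rot: [-0.168, 0.986, 0.009, 0.001]
ft_force: [0.0, -0.8, -2.3]
grip_width: 0.0098
```

```bash
python3 -c "
from h import *
go((.6472,-.2803,.034,199.4),(.6472,-.2803,.15,199.4))"
```

```text
t 31.77 pos [ 0.6476 -0.2805  0.0353] yaw -160.61 tilt [-0.0015  0.0177 -0.9998] F [ 0.03 -0.84 -2.3 ] w 0.0098 q [-0.57  0.86  1.33  0.02  0.97 -2.49]
  -> (0.6472, -0.2803, 0.034, 199.4) d [0.0004 0.0003 0.0013] turn -0.0002
  -> (0.6472, -0.2803, 0.15, 199.4) d [-1.000e-04  2.300e-03 -1.147e-01] turn -0.0002
```

Request:
send_rows --steps '[0,0,0.0005,-0.03,0,0,0,0.001,-0.06,0,0,0,0.002,-0.1,0,0,0,0.002,-0.115,0,0,0,0.002,-0.115,0,0,0,0.002,-0.115,0]'

```text
time: 32.52
position: [0.6459, -0.2799, 0.1482]
tool_rot: [-0.168, 0.986, 0.01, -0.001]
ft_force: [0.9, -0.8, -2.6]
grip_width: 0.0098
```

```bash
python3 -c "
from h import *
go((.5999,.0175,.15,173.5))"
```

```text
t 32.52 pos [ 0.6459 -0.2799  0.1482] yaw -160.62 tilt [-0.0048  0.0198 -0.9998] F [ 0.89 -0.77 -2.6 ] w 0.0098 q [-0.57  0.72  1.27  0.02  1.17 -2.49]
  -> (0.5999, 0.0175, 0.15, 173.5) d [-0.0553  0.2958  0.0043] turn 0.4518
```

Request:
send_rows --steps '[0,-0.006,0.03,0,0.05,0,-0.014,0.075,0.001,0.12,0,-0.022,0.12,0.002,0.19,0,-0.031,0.165,0.003,0.26,0,-0.039,0.21,0.003,0.33,0,-0.047,0.25,0.004,0.4,0,-0.053,0.285,0.004,0.452,0,-0.055,0.296,0.004,0.452]'

```text
time: 33.52
position: [0.5977, 0.0199, 0.1486]
tool_rot: [0.055, 0.998, 0.01, -0.005]
ft_force: [1.1, -0.7, -2.0]
grip_width: 0.0095
```

Request:
send_rows --steps '[0,0,0,0,0,0,0,0,0,0]'

```text
time: 33.78
position: [0.5977, 0.0188, 0.148]
tool_rot: [0.056, 0.998, 0.01, -0.005]
ft_force: [-0.4, -0.2, -1.8]
grip_width: 0.0096
```

```bash
python3 -c "
from h import *
snap('wrist','pics/w15.png')
go((.5999,.0175,.08,173.5))"; python3 held.py pics/w15.npz .5907,.0186
```

```text
t 33.83 pos [0.5979 0.0186 0.1482] yaw 173.6 tilt [-0.0093  0.0202 -0.9998] F [-0.74 -1.05 -2.37] w 0.0096 q [-0.17  0.59  1.56  0.02  1.   -1.64]
  -> (0.5999, 0.0175, 0.08, 173.5) d [-0.0029 -0.0021  0.0681] turn 0.0018
n 7621 foot top z 0.1264 x min(end) -0.0585 max -0.02
  x -0.05 y -0.0212 0.0227 mid 0.0008 z 0.1266
  x -0.04 y -0.0212 0.023 mid 0.0009 z 0.127
  x -0.03 y -0.0212 0.0229 mid 0.0009 z 0.1261
```

View pics/w15.png

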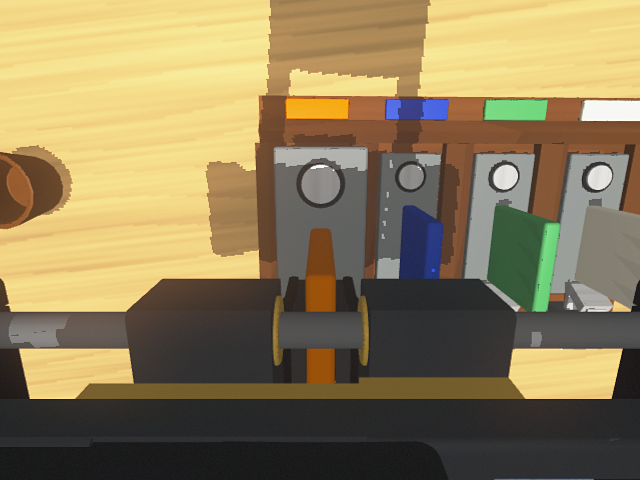

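Request:
send_rows --steps '[0,-0.003,-0.001,0.02,0,0,-0.0032,-0.0015,0.045,0,0,-0.0032,-0.002,0.065,0,0,-0.0032,-0.002,0.068,0,0,-0.0032,-0.002,0.068,0]'

```text
time: 34.45
position: [0.6008, 0.0168, 0.0803]
tool_rot: [0.056, 0.998, 0.01, -0.005]
ft_force: [-0.9, 0.1, -1.3]
grip_width: 0.0097
```

```bash
python3 -c "
from h import *
c=snap('wrist','pics/w16.png')
go((.6002,.0175,.041,173.5))
P=cloud(c);
for u in (280,300,345,360): print(P[175,u].round(4))"; python3 held.py pics/w16.npz .5907,.0186
```

```text
t 34.5 pos [0.6011 0.0169 0.0808] yaw 173.57 tilt [-0.0076  0.0199 -0.9998] F [-1.06  0.06 -1.7 ] w 0.0095 q [-0.17  0.69  1.6   0.02  0.87 -1.64]
  -> (0.6002, 0.0175, 0.041, 173.5) d [ 0.0006 -0.0003  0.0398] turn 0.0011
[0.5464 0.0037 0.057 ]
[0.5473 0.0131 0.0586]
[0.5497 0.034  0.059 ]
[0.5505 0.041  0.0587]
n 7008 foot top z 0.0587 x min(end) -0.0552 max -0.02
  x -0.05 y -0.0225 0.0212 mid -0.0007 z 0.0587
  x -0.04 y -0.0228 0.0212 mid -0.0008 z 0.0593
  x -0.03 y -0.0227 0.0213 mid -0.0007 z 0.0587
```

Request:
send_rows --steps '[0,0.0006,0,0.006,0,0,0.0006,-0.0003,0.012,0,0,0.0006,-0.0003,0.018,0,0,0.0006,-0.0003,0.023,0,0,0.0006,-0.0003,0.028,0,0,0.0006,-0.0003,0.033,0,0,0.0006,-0.0003,0.037,0,0,0.0006,-0.0003,0.039,0]'

```text
time: 35.5
position: [0.6011, 0.0174, 0.0435]
tool_rot: [0.056, 0.998, 0.01, -0.003]
ft_force: [-8.5, 2.7, 20.6]
grip_width: 0.0097
```

Request:
send_rows --steps '[0,0,0,0.001,0,0,0,0,0.0015,0]'

```text
time: 35.75
position: [0.6028, 0.0173, 0.0435]
tool_rot: [0.056, 0.998, 0.009, -0.002]
ft_force: [-6.0, 2.0, 10.9]
grip_width: 0.0097
```

```bash
python3 - <<'E'
from h import *
c=snap('wrist','pics/w17.png')
go((.6243,.2254,.041,173.5))
P=cloud(c); e=np.radians(-6.5); R=np.array([[np.cos(e),np.sin(e)],[-np.sin(e),np.cos(e)]])
for v in (140,144,147,150,153,160,210): 
    p=P[v,300]; p2=P[v,345]; print(v,(R@(p[:2]-[.5907,.0186])).round(4),p[2].round(4),p2[2].round(4))
E
```

```text
t 35.8 pos [0.6027 0.0172 0.0435] yaw 173.56 tilt [-0.0019  0.019  -0.9998] F [-4.83  0.99  8.91] w 0.0096 q [-0.17  0.74  1.62  0.03  0.79 -1.64]
  -> (0.6243, 0.2254, 0.041, 173.5) d [0.0019 0.2092 0.0064] turn 0.001
140 [-0.0562 -0.0099] 0.0083 0.0081
144 [-0.0543 -0.0099] 0.0082 0.0077
147 [-0.0531 -0.0095] 0.0207 0.0208
150 [-0.0518 -0.0095] 0.022 0.0222
153 [-0.0505 -0.0096] 0.0209 0.0221
160 [-0.0473 -0.0096] 0.0212 0.0212
210 [-0.0238 -0.0099] 0.0209 0.0204
```

Request:
send_rows --steps '[0.015,0,0,0,0,0.03,0,0,0,0,0.035,0,0,0,0,0.035,0,0,-0.04,0,0.035,0,0,-0.09,0,0.035,0,0,-0.14,0,0.035,0,0,-0.19,0,0.035,0,0,-0.22,0]'

```text
time: 36.8
position: [0.6046, 0.0128, 0.2664]
tool_rot: [0.056, 0.998, 0.009, 0.001]
ft_force: [1.1, 1.1, 0.4]
grip_width: 0.0351
```

Request:
send_rows --steps '[0.05,-0.05,0.1,-0.03,0]'

```text
time: 36.92
position: [0.6369, 0.0599, 0.2845]
tool_rot: [0.059, 0.998, 0.008, 0.003]
ft_force: [0.6, -0.6, -0.3]
grip_width: 0.0396
```

```bash
python3 -c "
from h import *
go((.67,.11,.29,173.5))"
```

```text
t 36.92 pos [0.6369 0.0599 0.2845] yaw 173.24 tilt [ 0.0062  0.0163 -0.9998] F [ 0.62 -0.58 -0.35] w 0.0396 q [-0.09  0.49  1.33  0.02  1.33 -1.55]
  -> (0.67, 0.11, 0.29, 173.5) d [-0.027   0.0537 -0.0045] turn -0.0046
```

Request:
send_rows --steps '[0.05,-0.02,0.045,-0.004,-0.004,0.05,-0.027,0.054,-0.004,-0.004,0.05,-0.027,0.054,-0.004,-0.004,0.05,-0.027,0.054,-0.004,-0.004]'

```text
time: 37.42
position: [0.6692, 0.109, 0.2886]
tool_rot: [0.058, 0.998, 0.008, 0.002]
ft_force: [-0.1, -0.0, 0.5]
grip_width: 0.0498
```

```bash
python3 - <<'E'
from h import *
from rack import rack
c=snap('wrist','pics/w18.png'); go((.67,.11,.29,173.5))
rack(c)
a=cv2.cvtColor(c['color'],cv2.COLOR_RGB2BGR)[60:275,130:470]; cv2.imwrite('pics/w18c.png',cv2.resize(a,None,fx=2.35,fy=2.35,interpolation=cv2.INTER_CUBIC))
P=cloud(c); th=np.radians(-6.6); R=np.array([[np.cos(th),np.sin(th)],[-np.sin(th),np.cos(th)]]); q=(P[...,:2]-[.5222,.1662])@R.T; z=P[...,2]
for n,yc in zip(('white','green','blue','amber'),(.0706,.0008,-.069,-.1387)):
    t=(z>.08)&(z<.095)&(abs(q[...,1]-yc)<.02)&(abs(q[...,0]-.1)<.04); r=cv2.minAreaRect((q[t]*1000).astype(np.float32))
    f=lambda x:np.median(z[(abs(q[...,0]-x)<.003)&(abs(abs(q[...,1]-yc)-.014)<.004)]).round(4)
    m=(z>.014)&(z<.024)&(abs(q[...,1]-yc)<.018)&(q[...,0]>.0275)&(q[...,0]<.06)
    print(n,'tile z',np.median(z[t]).round(4),np.round(r[0],1),'foot z front/mid/back',f(.037),f(.08),f(.115),'front end x',np.percentile(q[m][:,0],1).round(4))
    mb=(abs(q[...,1]-yc)<.011)&(abs(q[...,0]-.047)<.011)&(z<.04); g=c['color'].astype(int).sum(-1)
    hsv=cv2.cvtColor(c['color'],cv2.COLOR_RGB2HSV)
E
```

```text
t 37.48 pos [0.6692 0.1089 0.2888] yaw 173.38 tilt [ 0.0044  0.0159 -0.9999] F [-0.41 -0.45 -0.32] w 0.0502 q [-0.01  0.54  1.21  0.02  1.38 -1.47]
  -> (0.67, 0.11, 0.29, 173.5) d [-0.0006  0.0012 -0.0012] turn -0.002
ridges slopedeg,y [[0.0576, 0.1049], [-0.1886, 0.0358], [0.2928, -0.0339], [0.0353, -0.1038], [0.3354, -0.1735]]
latch slope x at z34.5 0.1352 slope 0.55 106 leadin x+z 0.045
latch slope x at z34.5 0.1357 slope 0.67 78 leadin x+z 0.0451
latch slope x at z34.5 0.1361 slope 0.63 66 leadin x+z 0.0453
latch slope x at z34.5 0.1359 slope 0.5 89 leadin x+z 0.0453
white tile z 0.0877 [99.9 69.6] foot z front/mid/back 0.02 0.02 0.0203 front end x 0.0325
green tile z 0.088 [99.9 -0.3] foot z front/mid/back 0.0201 0.0202 0.3777 front end x 0.0327
blue tile z 0.0881 [ 99.9 -69.8] foot z front/mid/back 0.0202 0.0204 0.3775 front end x 0.033
amber tile z 0.0881 [  99.5 -138.6] foot z front/mid/back 0.0203 0.0204 0.0205 front end x 0.0321
```

View pics/w18c.png

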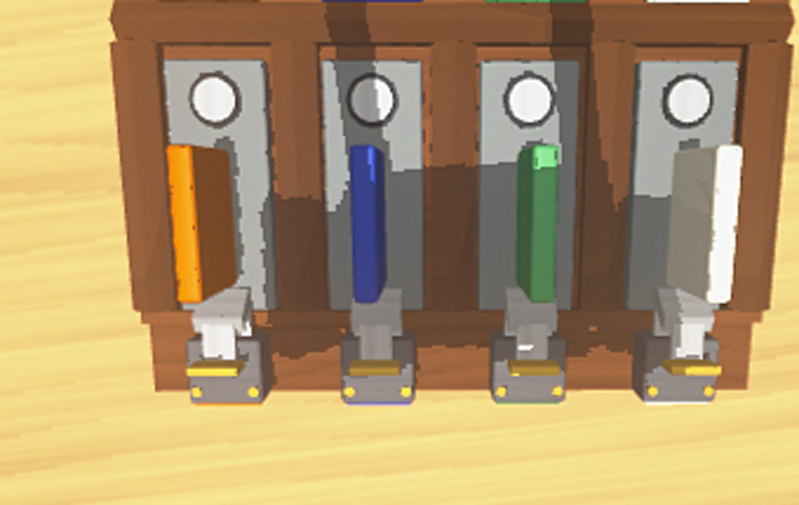

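```bash
python3 - <<'E'
from h import *
c=ld('pics/w18.npz'); hsv=cv2.cvtColor(c['color'],cv2.COLOR_RGB2HSV)
th=np.radians(-6.6); R=np.array([[np.cos(th),np.sin(th)],[-np.sin(th),np.cos(th)]])
for n,p in zip(('white','green','blue','amber'),((.5788,.2297),(.5708,.1603),(.5628,.0913),(.5545,.0229))):
    u,v=proj(c,(*p,.023)); g=c['color'].min(-1); y0,x0=int(v)-9,int(u)-9
    pa=g[y0:y0+19,x0:x0+19]
    # dark rim around disc -> disc centre from dark pixels
    m=(pa<75); yy,xx=np.nonzero(m); (cx,cy),r=cv2.minEnclosingCircle(np.c_[xx,yy].astype(np.float32)) if len(xx) else ((0,0),0)
    print(n,np.round((u,v),1),'rim',round(cx+x0,1),round(cy+y0,1),round(r,1),ray(c,cx+x0,cy+y0,.023).round(4), pt(c,u,v).round(4))
go((.46,.20,.30,173.5))
E
```

```text
white [422.7 102.4] rim 421.8 102.2 11.1 [0.5785 0.2288 0.023 ] [0.5788 0.2295 0.0238]
green [355.4 102.3] rim 359.5 102.0 9.0 [0.571  0.1645 0.023 ] [0.5707 0.1604 0.0222]
blue [288.2 102.1] rim 287.0 101.9 10.7 [0.5624 0.0901 0.023 ] [0.5628 0.0913 0.0235]
amber [221.2 101.6] rim 220.5 101.5 10.1 [0.5543 0.0222 0.023 ] [0.5543 0.0225 0.0211]
t 37.48 pos [0.6692 0.1089 0.2888] yaw 173.38 tilt [ 0.0044  0.0159 -0.9999] F [-0.41 -0.45 -0.32] w 0.0502 q [-0.01  0.54  1.21  0.02  1.38 -1.47]
  -> (0.46, 0.2, 0.3, 173.5) d [ 0.2183  0.0665 -0.0107] turn -0.002
```

Request:
send_rows --steps '[0.06,0.03,0.01,-0.005,0,0.06,0.08,0.025,-0.01,0,0.06,0.13,0.04,-0.01,0,0.06,0.175,0.053,-0.01,0,0.06,0.21,0.0665,-0.01,0,0.06,0.218,0.0665,-0.01,0,0.06,0.218,0.0665,-0.01,0,0.06,0.218,0.0665,-0.01,0]'

```text
time: 38.48
position: [0.4618, 0.1991, 0.2995]
tool_rot: [0.058, 0.998, 0.008, 0.002]
ft_force: [0.4, 0.9, 0.1]
grip_width: 0.0598
```

```bash
python3 - <<'E'
from h import *
c=snap('wrist','pics/w19.png'); go((.46,.2,.30,173.5))
P=cloud(c); z=P[...,2]; near=np.hypot(P[...,0]-.386,P[...,1]-.21)<.06
t=near&(z>.183)&(z<.195); print('wandtop n',t.sum(),np.median(z[t]))
if t.any(): print(cv2.minAreaRect((P[t][:,:2]*1000).astype(np.float32)), P[t].mean(0))
d=near&(z>.063)&(z<.072); print('dock top',d.sum(),np.median(z[d]),cv2.minAreaRect((P[d][:,:2]*1000).astype(np.float32)))
E
```

```text
t 38.52 pos [0.4617 0.1992 0.2993] yaw 173.3 tilt [ 0.0053  0.0157 -0.9999] F [-0.32 -0.11  0.66] w 0.06 q [ 0.18  0.27  1.64  0.02  1.23 -1.28]
  -> (0.46, 0.2, 0.3, 173.5) d [ 0.0018  0.0006 -0.0007] turn -0.0035
wandtop n 717 0.18825453591012054
((389.5584411621094, 220.74453735351562), (18.956798553466797, 19.47039031982422), 82.67268371582031) [0.38937945 0.22069465 0.18822409]
dock top 1864 0.0682615627543019 ((389.6585693359375, 220.7055206298828), (50.062984466552734, 50.133270263671875), 5.783348083496094)
```

View pics/w19.png

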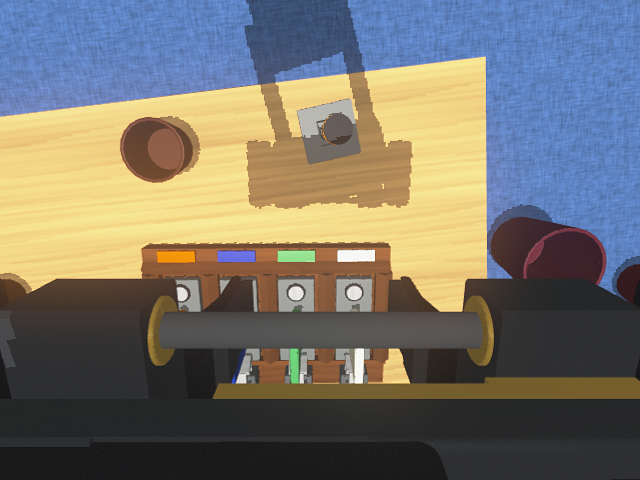

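```bash
python3 -c "
from h import *
go((.3895,.2207,.22,173.3),(.3895,.2207,.13,173.3))"
```

```text
t 38.52 pos [0.4617 0.1992 0.2993] yaw 173.3 tilt [ 0.0053  0.0157 -0.9999] F [-0.32 -0.11  0.66] w 0.06 q [ 0.18  0.27  1.64  0.02  1.23 -1.28]
  -> (0.3895, 0.2207, 0.22, 173.3) d [0.0745 0.0116 0.0793] turn -0.0
  -> (0.3895, 0.2207, 0.13, 173.3) d [0.0748 0.0102 0.1693] turn -0.0
```

Request:
send_rows --steps '[0.06,0.03,0.005,0.01,0,0.06,0.06,0.009,0.03,0,0.06,0.0745,0.0116,0.06,0,0.06,0.0745,0.0116,0.079,0,0.06,0.0745,0.0116,0.079,0,0.06,0.0745,0.0116,0.079,0]' --force 30

```text
time: 39.28
position: [0.3909, 0.2206, 0.2207]
tool_rot: [0.059, 0.998, 0.008, 0.003]
ft_force: [-0.0, 0.5, -0.2]
grip_width: 0.0598
```

```bash
python3 -c "
from h import *
go((.3895,.2207,.13,173.3))"
```

```text
t 39.27 pos [0.3909 0.2206 0.2207] yaw 173.26 tilt [ 0.0066  0.016  -0.9999] F [-0.    0.52 -0.21] w 0.0598 q [ 0.25  0.29  1.87  0.02  0.97 -1.21]
  -> (0.3895, 0.2207, 0.13, 173.3) d [ 0.0018 -0.0016  0.0907] turn -0.0008
```

Request:
send_rows --steps '[0.06,0.002,-0.001,0.03,0,0.06,0.002,-0.0016,0.06,0,0.06,0.002,-0.0016,0.085,0,0.06,0.002,-0.0016,0.0907,0,0.06,0.002,-0.0016,0.0907,0,0.01,0.002,-0.0016,0.0907,0,0.01,0.002,-0.0016,0.0907,0,0.01,0.002,-0.0016,0.0907,0]'

```text
time: 40.28
position: [0.3896, 0.2208, 0.1306]
tool_rot: [0.059, 0.998, 0.008, 0.003]
ft_force: [0.4, -0.2, -0.9]
grip_width: 0.0374
```

Request:
send_rows --steps '[0.01,0,0,0,0,0.01,0,0,0,0,0.01,0,0,0,0]'

```text
time: 40.65
position: [0.3898, 0.221, 0.1307]
tool_rot: [0.059, 0.998, 0.009, 0.004]
ft_force: [-1.2, 0.8, 0.6]
grip_width: 0.0195
```

```bash
python3 -c "
from h import *
go((.3895,.2207,.13,173.3),(.3895,.2207,.24,173.3))"
```

```text
t 40.65 pos [0.3898 0.221  0.1307] yaw 173.25 tilt [ 0.0082  0.0167 -0.9998] F [-1.18  0.84  0.57] w 0.0195 q [ 0.26  0.45  1.97  0.02  0.72 -1.21]
  -> (0.3895, 0.2207, 0.13, 173.3) d [ 0.0003 -0.0003  0.0007] turn -0.0009
  -> (0.3895, 0.2207, 0.24, 173.3) d [-0.0004  0.0016 -0.1093] turn -0.0009
```

Request:
send_rows --steps '[0.01,0,0.0002,-0.015,0,0.01,-0.0002,0.0006,-0.035,0,0.01,-0.0004,0.001,-0.06,0,0.01,-0.0006,0.0014,-0.085,0,0.01,-0.0008,0.0018,-0.109,0,0.01,-0.0008,0.0018,-0.109,0]'

```text
time: 41.4
position: [0.3909, 0.2211, 0.2409]
tool_rot: [0.059, 0.998, 0.009, 0.005]
ft_force: [0.2, -0.5, -1.5]
grip_width: 0.0191
```

```bash
python3 - <<'E'
from h import *
c=snap('side','pics/s2.png'); t=snap('top','pics/t2.png')
go((.5787,.2293,.24,173.3))
a=cv2.cvtColor(c['color'],cv2.COLOR_RGB2BGR)[100:300,180:460]; cv2.imwrite('pics/s2c.png',cv2.resize(a,None,fx=2.8,fy=2.8,interpolation=cv2.INTER_CUBIC))
E
```

```text
t 41.5 pos [0.3893 0.2207 0.239 ] yaw 173.25 tilt [ 0.0071  0.0163 -0.9998] F [-1.03  0.26 -1.47] w 0.0191 q [ 0.26  0.26  1.85  0.02  1.02 -1.21]
  -> (0.5787, 0.2293, 0.24, 173.3) d [-0.1871  0.0308  0.0005] turn -0.0009
```

View pics/s2c.png

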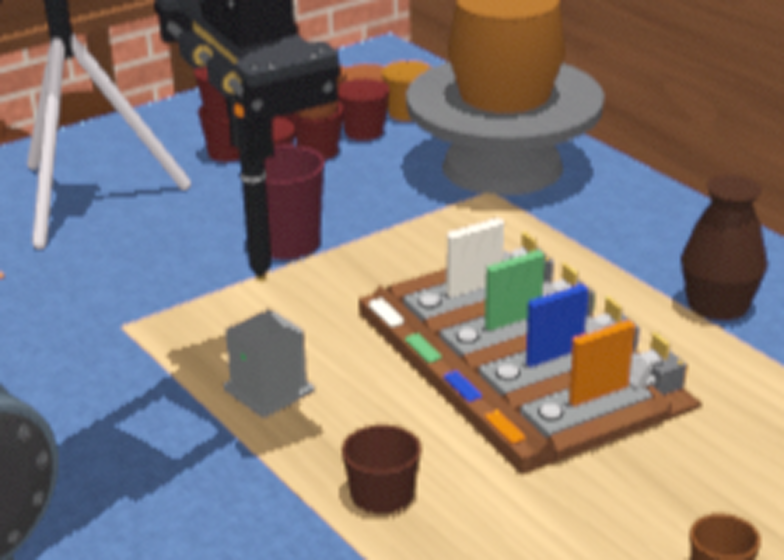

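```bash
python3 - <<'E'
from h import *
c=ld('pics/s2.npz')
print(proj(c,(.3893,.2207,.1163)),proj(c,(.3893+.0009,.2207+.002,.1163)))
print(proj(c,(.3893,.2207,.1463)))
g=cv2.cvtColor(c['color'],cv2.COLOR_RGB2GRAY)
for v in range(150,204,4): 
    r=g[v,250:295]; xs=np.nonzero(r<60)[0]; print(v,(xs.min()+250,xs.max()+250) if len(xs) else None,end=' ')
E
```

```text
[273.21444635 200.12745903] [273.09932122 199.66708201]
[272.3423682  189.34472381]
150 (np.int64(254), np.int64(294)) 154 (np.int64(254), np.int64(294)) 158 (np.int64(266), np.int64(293)) 162 (np.int64(267), np.int64(294)) 166 (np.int64(267), np.int64(294)) 170 (np.int64(267), np.int64(293)) 174 (np.int64(268), np.int64(293)) 178 (np.int64(268), np.int64(293)) 182 (np.int64(268), np.int64(293)) 186 (np.int64(268), np.int64(293)) 190 (np.int64(269), np.int64(289)) 194 (np.int64(269), np.int64(276)) 198 None 202 None
```

Request:
send_rows --steps '[0.01,-0.03,0.005,0,0,0.01,-0.08,0.013,0,0,0.01,-0.13,0.021,0,0,0.01,-0.17,0.028,0,0,0.01,-0.187,0.031,0,0,0.01,-0.187,0.031,0,0,0.01,-0.187,0.031,0,0]'

```text
time: 42.38
position: [0.5768, 0.2293, 0.239]
tool_rot: [0.059, 0.998, 0.008, 0.001]
ft_force: [-0.3, 0.2, -1.1]
grip_width: 0.0189
```

```bash
python3 -c "
from h import *
go((.5787,.2293,.15,173.3),(.5787,.2293,.145,173.3))"
```

```text
t 42.38 pos [0.5768 0.2293 0.239 ] yaw 173.26 tilt [ 0.0031  0.0156 -0.9999] F [-0.26  0.21 -1.13] w 0.0189 q [ 0.19  0.5   1.43  0.02  1.2  -1.27]
  -> (0.5787, 0.2293, 0.15, 173.3) d [-0.0018 -0.0012  0.089 ] turn -0.0008
  -> (0.5787, 0.2293, 0.145, 173.3) d [-0.0018 -0.0013  0.094 ] turn -0.0008
```

Request:
send_rows --steps '[0.01,-0.002,-0.001,0.03,0,0.01,-0.002,-0.001,0.06,0,0.01,-0.002,-0.0012,0.08,0,0.01,-0.002,-0.0012,0.087,0,0.01,-0.002,-0.0012,0.089,0,0.01,-0.002,-0.0012,0.089,0]'

```text
time: 43.12
position: [0.5792, 0.2294, 0.1509]
tool_rot: [0.059, 0.998, 0.008, 0.002]
ft_force: [-0.3, -0.6, -1.2]
grip_width: 0.0193
```

```bash
python3 - <<'E'
from h import *
c=snap('side','pics/s3.png'); w=snap('wrist','pics/w20.png')
go((.5787,.2293,.145,173.3))
a=cv2.cvtColor(c['color'],cv2.COLOR_RGB2BGR)[150:270,280:440]; cv2.imwrite('pics/s3c.png',cv2.resize(a,None,fx=5,fy=5,interpolation=cv2.INTER_CUBIC))
E
```

```text
t 43.23 pos [0.5794 0.2294 0.151 ] yaw 173.27 tilt [ 0.0049  0.016  -0.9999] F [-0.32 -0.8  -0.08] w 0.0195 q [ 0.19  0.61  1.51  0.02  1.02 -1.27]
  -> (0.5787, 0.2293, 0.145, 173.3) d [ 0.0007 -0.0003  0.006 ] turn -0.0006
```

View pics/s3c.png

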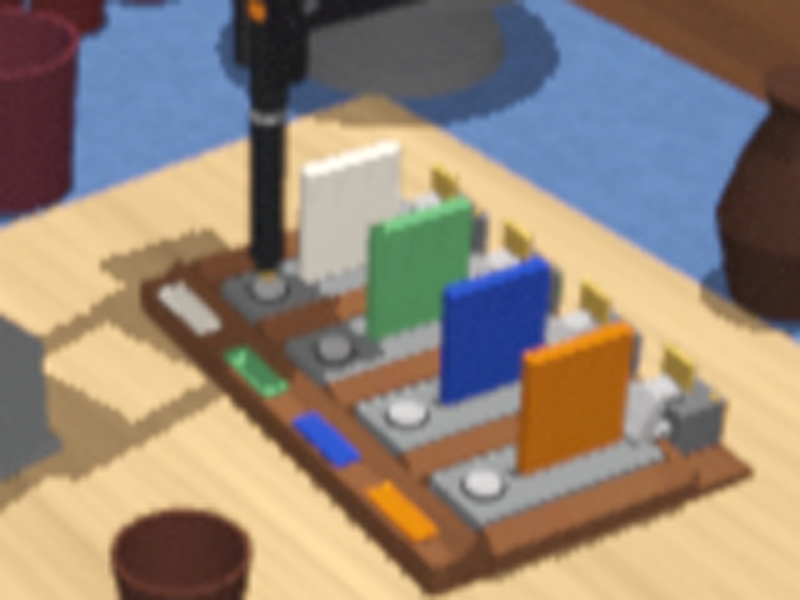

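View pics/w20.png

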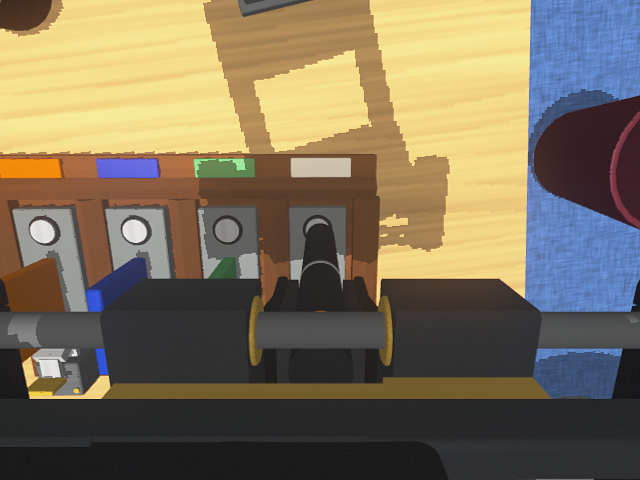

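Request:
send_rows --steps '[0.01,0.0005,0,0.002,0,0.01,0.0005,0,0.003,0,0.01,0.0005,0,0.004,0,0.01,0.0005,0,0.005,0,0.01,0.0005,0,0.006,0,0.01,0.0005,0,0.006,0]'

```text
time: 43.98
position: [0.5792, 0.2296, 0.1457]
tool_rot: [0.059, 0.998, 0.008, 0.002]
ft_force: [-0.3, -0.9, 3.9]
grip_width: 0.0189
```

```bash
python3 -c "
from h import *
go((.5787,.2293,.144,173.3))"
```

```text
t 43.98 pos [0.5792 0.2296 0.1457] yaw 173.27 tilt [ 0.0055  0.016  -0.9999] F [-0.33 -0.91  3.87] w 0.0189 q [ 0.19  0.61  1.52  0.02  1.   -1.27]
  -> (0.5787, 0.2293, 0.144, 173.3) d [ 0.0004 -0.0004  0.0017] turn -0.0006
```

Request:
send_rows --steps '[0.01,0,0,0.001,0,0.01,0,0,0.001,0,0.01,0,0,-0.02,0,0.01,0,0,-0.04,0,0.01,0,0,-0.045,0,0.01,0,0,-0.045,0]'

```text
time: 44.72
position: [0.5788, 0.2288, 0.1903]
tool_rot: [0.059, 0.998, 0.008, 0.002]
ft_force: [1.0, 0.3, -0.9]
grip_width: 0.0189
```

```bash
python3 -c "
from h import *
go((.5708,.1603,.19,173.3))"
```

```text
t 44.73 pos [0.5788 0.2288 0.1903] yaw 173.27 tilt [ 0.0054  0.016  -0.9999] F [ 0.95  0.3  -0.85] w 0.0189 q [ 0.19  0.56  1.48  0.02  1.1  -1.27]
  -> (0.5708, 0.1603, 0.19, 173.3) d [-0.0001 -0.069  -0.0008] turn -0.0006
```

Request:
send_rows --steps '[0.01,0,-0.03,0,0,0.01,0,-0.06,0,0,0.01,0,-0.069,-0.001,0,0.01,0,-0.069,-0.001,0,0.01,0,-0.0693,0.02,0,0.01,0,-0.0696,0.037,0,0.01,0,-0.0696,0.039,0,0.01,0,-0.0696,0.039,0]'

```text
time: 45.72
position: [0.5709, 0.1608, 0.1501]
tool_rot: [0.058, 0.998, 0.008, 0.002]
ft_force: [-1.2, 0.1, -1.2]
grip_width: 0.0196
```

```bash
python3 - <<'E'
from h import *
w=snap('wrist','pics/w21.png')
go((.5708,.1603,.145,173.3))
a=cv2.cvtColor(w['color'],cv2.COLOR_RGB2BGR)[150:290,180:460]; cv2.imwrite('pics/w21c.png',cv2.resize(a,None,fx=2.8,fy=2.8,interpolation=cv2.INTER_CUBIC))
E
```

```text
t 45.77 pos [0.5713 0.1607 0.1505] yaw 173.29 tilt [ 0.0062  0.0161 -0.9999] F [ 0.83  0.26 -0.72] w 0.0195 q [ 0.08  0.57  1.59  0.02  0.97 -1.39]
  -> (0.5708, 0.1603, 0.145, 173.3) d [ 0.0004 -0.0005  0.0055] turn -0.0003
```

View pics/w21c.png

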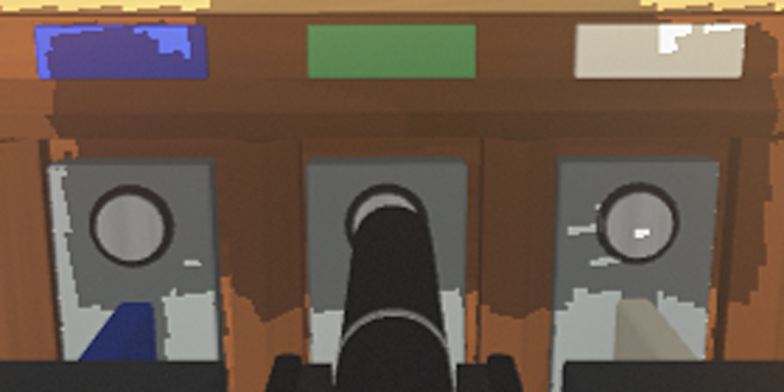

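Over the green button and centred to within about 1 mm; touching it.

Request:
send_rows --steps '[0.01,0.0004,-0.0005,0.002,0,0.01,0.0004,-0.0005,0.003,0,0.01,0.0004,-0.0005,0.004,0,0.01,0.0004,-0.0005,0.005,0,0.01,0.0004,-0.0005,0.006,0,0.01,0.0004,-0.0005,0.0065,0,0.01,0.0004,-0.0005,0.0065,0]'

```text
time: 46.65
position: [0.5713, 0.1603, 0.1456]
tool_rot: [0.058, 0.998, 0.008, 0.003]
ft_force: [-1.8, -1.3, 8.5]
grip_width: 0.0196
```

Request:
send_rows --steps '[0.01,0,0,0,0,0.01,0,0,-0.02,0,0.01,0,0,-0.04,0,0.01,0,0,-0.045,0,0.01,0,0,-0.045,0]'

```text
time: 47.28
position: [0.5708, 0.1596, 0.1904]
tool_rot: [0.058, 0.998, 0.008, 0.003]
ft_force: [0.3, 0.3, -1.1]
grip_width: 0.019
```

```bash
python3 -c "
from h import *
go((.5626,.0908,.19,173.3))"
```

```text
t 47.27 pos [0.5708 0.1596 0.1904] yaw 173.29 tilt [ 0.0075  0.0161 -0.9998] F [ 0.29  0.32 -1.15] w 0.019 q [ 0.08  0.52  1.56  0.02  1.06 -1.39]
  -> (0.5626, 0.0908, 0.19, 173.3) d [ 0.0001 -0.0693 -0.0008] turn -0.0002
```

Request:
send_rows --steps '[0.01,0,-0.03,0,0,0.01,0,-0.06,0,0,0.01,0,-0.0693,-0.001,0,0.01,0,-0.0693,-0.001,0,0.01,0,-0.0696,0.02,0,0.01,0,-0.0699,0.037,0,0.01,0,-0.0699,0.039,0,0.01,0,-0.0699,0.039,0]'

```text
time: 48.28
position: [0.5633, 0.0915, 0.1504]
tool_rot: [0.058, 0.998, 0.008, 0.003]
ft_force: [0.4, -0.0, -0.6]
grip_width: 0.019
```

```bash
python3 - <<'E'
from h import *
w=snap('wrist','pics/w22.png')
go((.5626,.0908,.145,173.3))
a=cv2.cvtColor(w['color'],cv2.COLOR_RGB2BGR)[150:290,180:460]; cv2.imwrite('pics/w22c.png',cv2.resize(a,None,fx=2.8,fy=2.8,interpolation=cv2.INTER_CUBIC))
E
```

```text
t 48.33 pos [0.5635 0.0914 0.1507] yaw 173.33 tilt [ 0.0087  0.0162 -0.9998] F [ 0.85 -0.16 -0.56] w 0.0193 q [-0.04  0.54  1.65  0.02  0.94 -1.51]
  -> (0.5626, 0.0908, 0.145, 173.3) d [ 0.0009 -0.0008  0.0057] turn 0.0005
```

View pics/w22c.png

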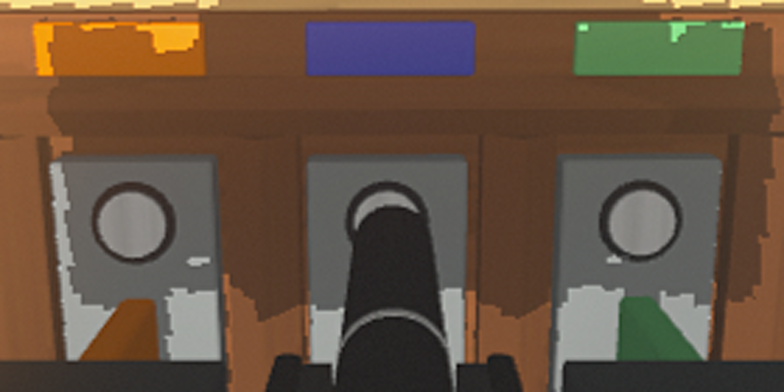

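Over the blue button; touching.

Request:
send_rows --steps '[0.01,0.001,-0.0008,0.002,0,0.01,0.001,-0.0008,0.003,0,0.01,0.001,-0.0008,0.004,0,0.01,0.001,-0.0008,0.005,0,0.01,0.001,-0.0008,0.006,0,0.01,0.001,-0.0008,0.0065,0,0.01,0.001,-0.0008,0.0065,0]'

```text
time: 49.2
position: [0.5628, 0.0907, 0.1456]
tool_rot: [0.058, 0.998, 0.008, 0.004]
ft_force: [-1.7, 0.1, 8.0]
grip_width: 0.0194
```

Request:
send_rows --steps '[0.01,0,0,0,0,0.01,0,0,-0.02,0,0.01,0,0,-0.04,0,0.01,0,0,-0.045,0,0.01,0,0,-0.045,0]'

```text
time: 49.82
position: [0.5623, 0.09, 0.1904]
tool_rot: [0.058, 0.998, 0.008, 0.004]
ft_force: [0.0, -0.1, -0.5]
grip_width: 0.0192
```

```bash
python3 -c "
from h import *
go((.5544,.0227,.19,173.3))"
```

```text
t 49.83 pos [0.5623 0.09   0.1904] yaw 173.33 tilt [ 0.0098  0.0161 -0.9998] F [ 0.   -0.08 -0.54] w 0.0192 q [-0.05  0.49  1.62  0.02  1.03 -1.51]
  -> (0.5544, 0.0227, 0.19, 173.3) d [ 0.0001 -0.0677 -0.0008] turn 0.0005
```

Request:
send_rows --steps '[0.01,0,-0.03,0,0,0.01,0,-0.06,0,0,0.01,0,-0.068,-0.001,0,0.01,0,-0.068,-0.001,0,0.01,0,-0.0683,0.02,0,0.01,0.0003,-0.0686,0.037,0,0.01,0.0005,-0.0686,0.039,0,0.01,0.0005,-0.0686,0.039,0]'

```text
time: 50.82
position: [0.5545, 0.0232, 0.1504]
tool_rot: [0.058, 0.998, 0.008, 0.005]
ft_force: [0.9, -0.4, -0.5]
grip_width: 0.0194
```

```bash
python3 - <<'E'
from h import *
w=snap('wrist','pics/w23.png')
go((.5544,.0227,.145,173.3))
a=cv2.cvtColor(w['color'],cv2.COLOR_RGB2BGR)[150:290,180:460]; cv2.imwrite('pics/w23c.png',cv2.resize(a,None,fx=2.8,fy=2.8,interpolation=cv2.INTER_CUBIC))
E
```

```text
t 50.88 pos [0.5548 0.023  0.1507] yaw 173.36 tilt [ 0.0109  0.0161 -0.9998] F [-0.8   0.45 -0.89] w 0.0195 q [-0.17  0.53  1.69  0.02  0.92 -1.64]
  -> (0.5544, 0.0227, 0.145, 173.3) d [ 0.0004 -0.0004  0.0057] turn 0.0011
```

View pics/w23c.png

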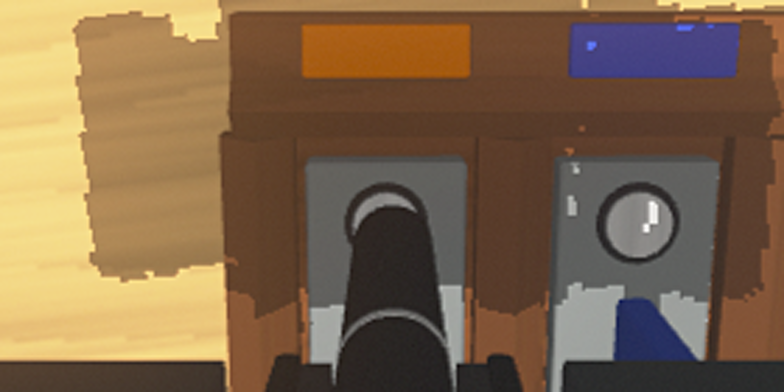

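Over the amber button; touching, then up.

Request:
send_rows --steps '[0.01,0.0005,-0.0004,0.002,0,0.01,0.0005,-0.0004,0.003,0,0.01,0.0005,-0.0004,0.004,0,0.01,0.0005,-0.0004,0.005,0,0.01,0.0005,-0.0004,0.006,0,0.01,0.0005,-0.0004,0.0065,0,0.01,0.0005,-0.0004,0.0065,0]'

```text
time: 51.75
position: [0.5547, 0.0227, 0.1456]
tool_rot: [0.058, 0.998, 0.008, 0.006]
ft_force: [-2.3, -0.2, 8.4]
grip_width: 0.0195
```

Request:
send_rows --steps '[0.01,0,0,0,0,0.01,0,0,-0.02,0,0.01,0,0,-0.05,0,0.01,0,0,-0.08,0,0.01,0,0,-0.095,0,0.01,0,0,-0.095,0]'

```text
time: 52.5
position: [0.554, 0.0211, 0.2412]
tool_rot: [0.058, 0.998, 0.008, 0.007]
ft_force: [-0.4, -0.4, -1.2]
grip_width: 0.0195
```

```bash
python3 -c "
from h import *
go((.3896,.2208,.24,173.3))"
```

```text
t 52.5 pos [0.554  0.0211 0.2412] yaw 173.37 tilt [ 0.014   0.0155 -0.9998] F [-0.45 -0.42 -1.19] w 0.0195 q [-0.17  0.4   1.6   0.02  1.13 -1.64]
  -> (0.3896, 0.2208, 0.24, 173.3) d [0.1864 0.1794 0.002 ] turn 0.0011
```

Request:
send_rows --steps '[0.01,0.02,0.02,0,0,0.01,0.055,0.053,0,0,0.01,0.09,0.087,0.001,0,0.01,0.125,0.12,0.001,0,0.01,0.155,0.15,0.002,0,0.01,0.18,0.173,0.002,0,0.01,0.187,0.1794,0.002,0,0.01,0.187,0.1794,0.002,0]'

```text
time: 53.5
position: [0.3887, 0.2208, 0.2393]
tool_rot: [0.057, 0.998, 0.008, 0.006]
ft_force: [0.4, -0.4, -0.9]
grip_width: 0.0192
```

Request:
send_rows --steps '[0.01,0,0,0,0,0.01,0,0,0,0]'

```text
time: 53.75
position: [0.3896, 0.2201, 0.2392]
tool_rot: [0.058, 0.998, 0.008, 0.006]
ft_force: [-0.7, 0.1, -0.6]
grip_width: 0.0194
```

```bash
python3 - <<'E'
from h import *
w=snap('wrist','pics/w24.png'); c=snap('side','pics/s4.png'); t=snap('top','pics/t4.png')
go((.389,.2208,.195,173.3),(.389,.2208,.131,173.3))
a=cv2.cvtColor(w['color'],cv2.COLOR_RGB2BGR)[100:290,180:460]; cv2.imwrite('pics/w24c.png',cv2.resize(a,None,fx=2.8,fy=2.8,interpolation=cv2.INTER_CUBIC))
P=cloud(w); z=P[...,2]; near=np.hypot(P[...,0]-.386,P[...,1]-.21)<.06
d=near&(z>.063)&(z<.072); print('dock top',d.sum(),np.median(z[d]),cv2.minAreaRect((P[d][:,:2]*1000).astype(np.float32)))
# wand body points seen by wrist cam
m=near&(z>.12)&(z<.20)
for zz in (.125,.135,.145,.155): 
    k=m&(abs(z-zz)<.004)
    if k.sum()>5: print(zz,k.sum(),P[k].mean(0).round(4),'y mid',((P[k][:,1].min()+P[k][:,1].max())/2).round(4))
E
```

```text
t 53.9 pos [0.3892 0.2204 0.2393] yaw 173.38 tilt [ 0.0133  0.0147 -0.9998] F [ 0.14 -0.79 -0.71] w 0.0191 q [ 0.26  0.26  1.85  0.01  1.02 -1.21]
  -> (0.389, 0.2208, 0.195, 173.3) d [ 0.0008 -0.0003  0.0443] turn 0.0014
  -> (0.389, 0.2208, 0.131, 173.3) d [ 0.0015 -0.0014  0.1083] turn 0.0014
dock top 2154 0.06838516992480817 ((389.46905517578125, 220.6932373046875), (50.15100860595703, 50.045650482177734), 5.674548625946045)
0.135 62 [0.3819 0.2218 0.1355] y mid 0.2211
0.145 72 [0.3816 0.2213 0.1452] y mid 0.2211
0.155 82 [0.3818 0.2217 0.155 ] y mid 0.2209
```

View pics/w24c.png

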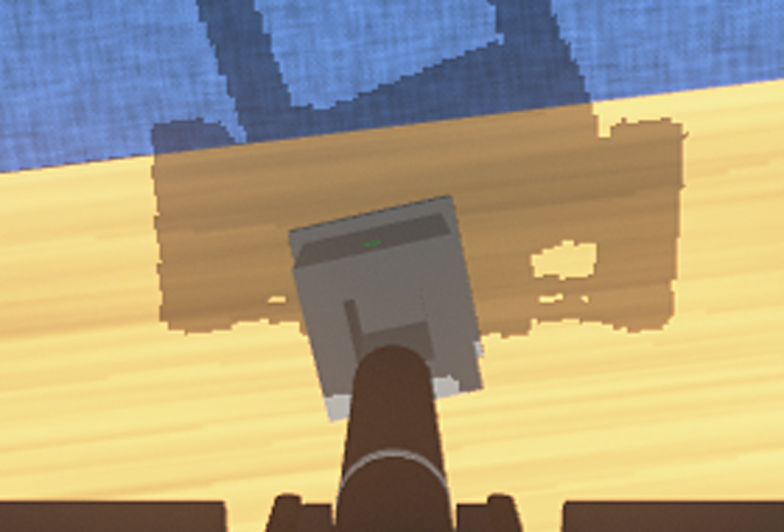

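Request:
send_rows --steps '[0.01,0.0003,0,0.015,0,0.01,0.0006,0,0.03,0,0.01,0.0008,-0.0003,0.044,0,0.01,0.001,-0.0005,0.055,0,0.01,0.001,-0.0006,0.066,0,0.01,0.001,-0.0006,0.07,0,0.01,0.001,-0.0006,0.07,0]'

```text
time: 54.78
position: [0.3891, 0.2209, 0.1691]
tool_rot: [0.058, 0.998, 0.008, 0.006]
ft_force: [-0.3, -0.1, -0.5]
grip_width: 0.0193
```

```bash
python3 -c "
from h import *
go((.389,.2208,.131,173.3))"
```

```text
t 54.77 pos [0.3891 0.2209 0.1691] yaw 173.38 tilt [ 0.0129  0.0146 -0.9998] F [-0.29 -0.05 -0.48] w 0.0193 q [ 0.26  0.37  1.93  0.01  0.82 -1.21]
  -> (0.389, 0.2208, 0.131, 173.3) d [ 0.0005 -0.0007  0.0381] turn 0.0013
```

No lateral force; the tip is 22 mm into the well. Continuing down.

Request:
send_rows --steps '[0.01,0.0002,-0.0002,0.01,0,0.01,0.0003,-0.0004,0.02,0,0.01,0.0004,-0.0006,0.028,0,0.01,0.0005,-0.0007,0.034,0,0.01,0.0005,-0.0007,0.037,0,0.01,0.0005,-0.0007,0.0385,0,0.01,0.0005,-0.0007,0.0385,0]'

```text
time: 55.65
position: [0.389, 0.2209, 0.1308]
tool_rot: [0.058, 0.998, 0.008, 0.006]
ft_force: [-0.2, -0.9, -1.1]
grip_width: 0.0193
```

```bash
python3 -c "
from h import *
go((.389,.2208,.131,173.3),(.389,.2208,.26,173.3))"
```

```text
t 55.65 pos [0.389  0.2209 0.1308] yaw 173.38 tilt [ 0.0129  0.0146 -0.9998] F [-0.18 -0.89 -1.13] w 0.0193 q [ 0.26  0.44  1.97  0.02  0.71 -1.21]
  -> (0.389, 0.2208, 0.131, 173.3) d [-0.     -0.     -0.0002] turn 0.0014
  -> (0.389, 0.2208, 0.26, 173.3) d [-0.0015  0.002  -0.1292] turn 0.0014
```

Request:
send_rows --steps '[0.03,0,0,0,0,0.05,0,0,0,0,0.06,0,0,0,0,0.06,0,0,0,0,0.06,-0.0005,0.0007,-0.04,0,0.06,-0.001,0.0013,-0.08,0,0.06,-0.0015,0.002,-0.13,0,0.06,-0.0015,0.002,-0.16,0]'

```text
time: 56.65
position: [0.3893, 0.2205, 0.2932]
tool_rot: [0.058, 0.998, 0.008, 0.008]
ft_force: [-0.0, 0.2, -0.1]
grip_width: 0.0598
```

```bash
python3 -c "
from h import *
go((.56,.15,.33,173.3))"
```

```text
t 56.65 pos [0.3893 0.2205 0.2932] yaw 173.38 tilt [ 0.0163  0.0155 -0.9997] F [-0.03  0.2  -0.09] w 0.0598 q [ 0.26  0.18  1.78  0.01  1.16 -1.2 ]
  -> (0.56, 0.15, 0.33, 173.3) d [-0.1782 -0.0498 -0.0351] turn 0.0014
```

Now back to a vantage point that sees both the dock and the rack.

Request:
send_rows --steps '[0.06,-0.03,-0.008,-0.01,0,0.06,-0.075,-0.02,-0.02,0,0.06,-0.12,-0.033,-0.035,0,0.06,-0.16,-0.045,-0.035,0,0.06,-0.2,-0.05,-0.035,0,0.06,-0.23,-0.05,-0.035,0,0.06,-0.25,-0.05,-0.035,0,0.06,-0.25,-0.05,-0.035,0]'

```text
time: 57.65
position: [0.632, 0.1411, 0.33]
tool_rot: [0.058, 0.998, 0.008, 0.007]
ft_force: [0.3, -0.2, -0.5]
grip_width: 0.0599
```

```bash
python3 - <<'E'
from h import *
c=snap('wrist','pics/w25.png'); s=snap('side','pics/s5.png'); tt=snap('top','pics/t5.png'); go((.56,.15,.33,173.3))
P=cloud(c); z=P[...,2]
near=np.hypot(P[...,0]-.3895,P[...,1]-.2207)<.06; t=near&(z>.18)&(z<.196); print('wand top',t.sum(),np.median(z[t]),P[t].mean(0).round(4))
T=cloud(tt); n2=np.hypot(T[...,0]-.3895,T[...,1]-.2207)<.06; t=n2&(T[...,2]>.175)&(T[...,2]<.2); print('wand top (top cam)',t.sum(),T[t].mean(0).round(4))
th=np.radians(-6.6); R=np.array([[np.cos(th),np.sin(th)],[-np.sin(th),np.cos(th)]]); q=(P[...,:2]-[.5222,.1662])@R.T
for n,yc in zip(('white','green','blue','amber'),(.0706,.0008,-.069,-.1387)):
    t=(z>.08)&(z<.095)&(abs(q[...,1]-yc)<.02)&(abs(q[...,0]-.1)<.04)
    f=lambda x:np.median(z[(abs(q[...,0]-x)<.003)&(abs(abs(q[...,1]-yc)-.014)<.004)]).round(4)
    l=(abs(q[...,1]-yc)<.006)&(z>.028)&(z<.041)&(abs(q[...,0]-.135)<.012)
    print(n,'tile z',np.median(z[t]).round(4),'foot',f(.037),f(.08),'latch nose',q[...,0][l].min().round(4) if l.any() else None)
# cups moved? compare top images masked away from the arm
d=cv2.absdiff(cv2.cvtColor(ld('pics/top0.npz')['color'],cv2.COLOR_RGB2GRAY),cv2.cvtColor(tt['color'],cv2.COLOR_RGB2GRAY)); cv2.imwrite('pics/diff.png',d)
E
```

```text
t 57.8 pos [0.6301 0.1418 0.3307] yaw 173.4 tilt [ 0.0148  0.0156 -0.9998] F [-0.45  0.64 -0.74] w 0.0603 q [ 0.04  0.45  1.25  0.02  1.42 -1.42]
  -> (0.56, 0.15, 0.33, 173.3) d [ 0.0706  0.0001 -0.0002] turn 0.0018
wand top 0 nan [nan nan nan]
wand top (top cam) 0 [nan nan nan]
white tile z 0.0879 foot 0.0201 0.0202 latch nose 0.1327
green tile z 0.0881 foot 0.0203 0.4168 latch nose 0.1323
blue tile z 0.0882 foot 0.0202 0.4229 latch nose 0.1235
amber tile z 0.0881 foot 0.0205 0.0205 latch nose 0.1231
  return _methods._mean(a, axis=axis, dtype=dtype,
  ret = ret.dtype.type(ret / rcount)
<stdin>:4: RuntimeWarning: Mean of empty slice.
  ret = um.true_divide(
<stdin>:5: RuntimeWarning: Mean of empty slice.
```

View pics/w25.png

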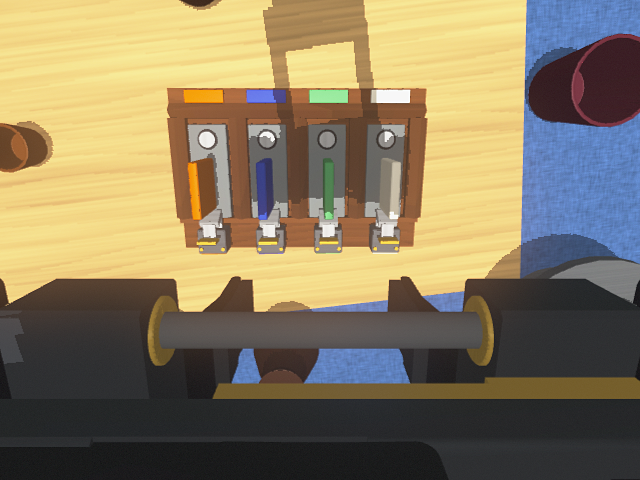

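View pics/s5.png

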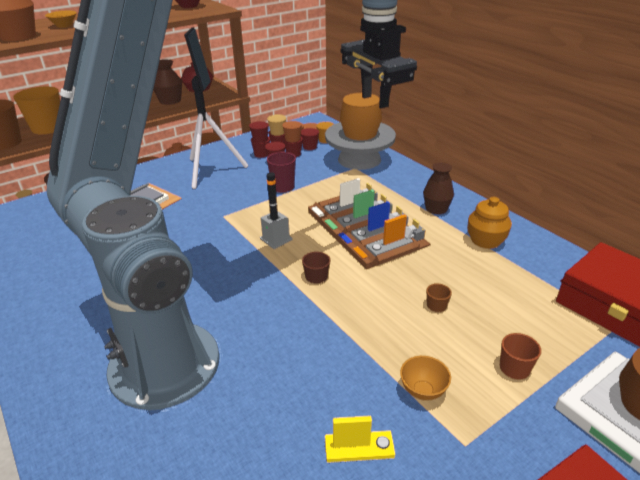

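View pics/t5.png

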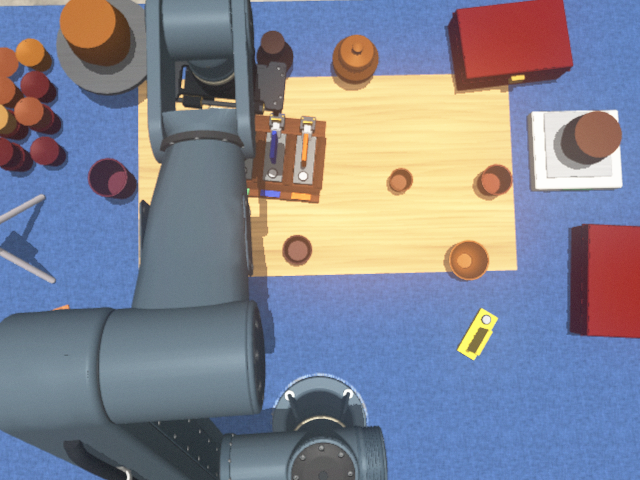

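```bash
python3 - <<'E'
from h import *
from rack import rack
a=cloud(ld('pics/side0.npz')); b=cloud(ld('pics/s5.npz'))
for n,P in (('start',a),('now',b)):
    m=(np.hypot(P[...,0]-.3895,P[...,1]-.2207)<.025)&(P[...,2]>.08)&(P[...,2]<.25); print(n,m.sum(),'max z',np.percentile(P[m][:,2],99).round(4),'mean xy',P[m].mean(0).round(4))
rack(ld('pics/w25.npz'))
c0=cv2.cvtColor(ld('pics/side0.npz')['color'],cv2.COLOR_RGB2GRAY); c1=cv2.cvtColor(ld('pics/s5.npz')['color'],cv2.COLOR_RGB2GRAY)
for n,(u0,v0,u1,v1) in dict(cup_a=(424,284,454,312),cup_b=(300,250,332,285),bowl=(398,356,452,402),cup_d=(266,152,296,190),cup_g=(498,334,542,380),yellow=(320,410,400,465)).items():
    print(n,cv2.absdiff(c0[v0:v1,u0:u1],c1[v0:v1,u0:u1]).mean().round(2))
E
```

```text
start 349 max z 0.1876 mean xy [0.3846 0.2149 0.1386]
now 349 max z 0.1871 mean xy [0.3846 0.2166 0.1385]
ridges slopedeg,y [[0.1153, 0.1055], [-0.9294, 0.0361], [-0.3273, -0.034], [-0.4966, -0.1037], [-0.6967, -0.1735]]
latch slope x at z34.5 0.1363 slope 0.62 47 leadin x+z 0.0451
latch slope x at z34.5 0.1361 slope 0.73 14 leadin x+z 0.0453
latch slope x at z34.5 0.1358 slope 0.44 42 leadin x+z 0.0453
latch slope x at z34.5 0.1359 slope 0.64 73 leadin x+z 0.0456
cup_a 3.65
cup_b 7.2
bowl 0.97
cup_d 2.08
cup_g 0.99
yellow 0.69
```

```bash
python3 -c "
from rig import hand_in
print(hand_in())"
```

```text
the job is handed in; nothing more can be done
None
```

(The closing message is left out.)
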